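Unpile the samples and load the mixers

ROBOT

A 7-joint arm with a two-finger parallel gripper is mounted at the origin on a cart in front of the work surface, level with it; the furniture and walls round the work are solid. World frame = base frame: x ahead of the robot, y to its left, z up, the work surface at z = 0. Lengths are in m, angles in rad, forces in N, time in s.
With the tool pointing down it reaches from about 0.4 to 0.85 m from the base axis. Payload 10.4 kg.
Tool frame: the origin (TCP) lies on the centre line of the jaws, within the pads' length; the fingertips stand r.tip_extent ahead of it and the grasp point (between the pads) lies 8 mm behind it (r.tip_extent is the distance from the TCP to the fingertips, in m); z points along the fingers, y is the direction in which the jaws open and shut (so a half turn about z gives the same grasp; the last joint's range is limited). The gripper opens to 87 mm and grips with 3 to 60 N. Pads are 19 mm wide; open, the fingers measure 117 mm over their backs; the gripper's body (75 mm by 190 mm) begins 51 mm behind the grasp point.
Start: joints at [-1.193, 0.332, -0.065, 1.46, 0.022, 1.35, -0.088], TCP at [0.244, 0.575, 0.234] pointing down, gripper open.
Joint ranges: [-2.6, 2.6], [-0.5, 2.12], [-1.47, 1.34], [0.16, 2.42], [-1.27, 4.41], [0.06, 2.06], [-2.6, 2.6]. Speed limits (rad/s): [2.22, 2.22, 2.79, 2.79, 3.14, 3.14, 3.14].

INTERFACE

Orientations are given as a unit quaternion [x, y, z, w].
In Python, from bench import r gives the robot as it stands.
- The arm moves only by the shell command python3 -m jog 'ROWS' [FORCE]. ROWS is JSON, a list of rows, each a list of 7 numbers: the shift along the tool's x, y, z in cm, then the turn, a rotation vector about the tool's x, y, z in rad, then the opening, from -1 (shut) to 1 (fully open). In form: [[tx, ty, tz, wx, wy, wz, jaw], ...]. A call has 1 to 20 rows; each row shifts and turns the commanded pose from where the row before left it, along the tool's axes as they then stand; what a row does not reach is not made up. A row lasts 1/8 s, in which the tool goes at most 62.5 mm and 10.7 degrees, less where a joint would pass 70% of its speed; a pose out of reach is approached as far as the arm can. A call with a gripper value outside its range is refused whole. The fingers move at their own pace and stop on an object; FORCE is the grip in N (left out, the last holds). Time passes only in rows, so rows that do not move let the fingers close. It gives the time, the measured TCP pose, the force and the opening at its end, in the units of the state.
- r.read_state(): the state, without advancing time (a new reading comes with each control period).
- r.camera(name): name is "scene" or "top" or "wrist"; returns a dict with "frame" (480x640x3 uint8, red, green, blue), "fx", "fy", "cx", "cy" (pixels), "camera_from_world" (4x4, takes a point from world to camera coordinates). Camera axes: x right, y down, z forward; pixel columns grow to the right and rows downward; lengths in m; the calibration is good to about 2 mm. The wrist camera is an equidistant fisheye: a pixel r from the principal point sees the ray r / f radians off the axis. A picture is of the moment at which its call begins. There is no depth.
- r.close_job(): hands the job in, once; it reports no verdict.
Trained networks look in a picture, given as the dict that the camera call returned (one of the last four; its "shot" number tells which), for a name from the list of things; names that differ only in an ending like _2 or _b are one class to them, and where a whole thing is asked for, a point or a joint stands for the part that bears it (a point fixed in the world has none). Each returns a list of dicts, best first, with "score" (0 to 1); they miss things now and then, are a little off and sometimes report something else, mostly with a low value. They report only what shows in the picture. A call takes as long as a camera call. They do not tell look-alikes from the thing itself.
- r.search_frame(picture, thing): "rect" ([left, top, right, bottom] in pixels, round what is visible of it).
The state is a dict: "time": time; "joint_positions": joint angles; "joint_vel": joint speeds; "joint_torque": joint torques, N m; "ee_pos": TCP position; "eef_rot": TCP orientation; "ft_force": force on the tool from outside, world axes, zero at the start; "torque": the same for the moment, N m; "width": finger opening in m.
Only numpy, scipy, OpenCV 4.12 (cv2) and the standard library are available. Lean on these libraries where they do the work, as an engineer would, in place of code of your own. Each camera call takes 0.05 s, during which the arm holds its last target.

TASK

Take the two piles apart and load the apparatus for the morning's run: the amber bottle with the white cap goes down into the well of the aluminium cooling block, the white pot onto the middle of the stirrer's white plate, and the two red-lidded jars onto the rocker, one in each blue ring, so that its platform rests level. Set everything down upright without tipping anything over, and leave the red-capped bottle and the weighing dishes where they are.

Things in the scene. Friction and masses are not known exactly. Their poses are not given: they have to be found in the camera images.
- red_jar_1: one of two equal white screw-lid jars with a red lid, 68 mm wide, 62 mm high (lid: top 15 mm, 68 mm wide; body 66 mm), 0.2 kg, standing on the bench with one small thing piled on its lid; origin: centre of the underside, z up
- red_jar_2: the other red-lidded white jar, same size and weight as the first, interchangeable with it, also with one small thing piled on its lid; origin: centre of the underside, z up
- amber_bottle: small round amber bottle with a white cap, 36 mm wide, 88 mm high (grip it on the straight body, 30 to 55 mm above its foot; the top 13 mm, the cap, cannot be gripped), 0.06 to 0.13 kg, at the start standing upright on the lid of one of the red-lidded jars; origin: centre of the underside, z up
- white_pot: small round white ointment pot with a snap lid, 55 mm wide at the rim, narrower at the foot, 46 mm high, 0.04 to 0.09 kg, at the start standing upright on the lid of the other red-lidded jar; origin: centre of the underside, z up
- ring_left (a point): blue holder ring for one jar at the left (+y) end of the rocker's platform: 84 mm wide inside, 90 outside, lip 7 mm above its floor; this point: centre of the ring's floor, 71 mm above the bench while level; z: square to the platform. The platform (100 x 230 mm, black mat) pivots like a see-saw about a level axis midway between the rings, 67 mm from each, 17 mm below their floors
- ring_right (a point): the like blue ring at the right (-y) end of the same platform, 134 mm from ring_left; this point: centre of its floor. A light spring holds the platform level when empty or evenly loaded; one jar alone tips it to its stop at 8 degrees (its ring 9 mm down, the other 9 mm up); pushing the raised end down with about 2 N, as when lowering the second jar, levels it again
- stirrer: small grey magnetic stirrer, 100 x 94 mm, fixed, knob on its front; its round white plate (88 mm across) is flat, its top 46 mm above the bench; origin: on the bench under the middle of the plate
- cooling_block: bare aluminium cooling block 80 x 80 mm in a black tray 92 x 92 mm, fixed; its top is 56 mm above the bench, with one round well in the middle, 50 mm wide, 30 mm deep (floor 26 mm above the bench), chamfered mouth; origin: on the bench under the middle of the well
- red_cap_bottle: bystander: amber bottle with a red cap, 46 mm wide, 105 mm high, at the right of the work; origin: centre of the underside
- weighing_dishes: bystander: stack of white weighing dishes, 68 x 68 x 30 mm, left of the work; origin: centre of the underside. The tall carousel of shelves stands just behind it (its nearest corner about 0.57 m ahead of the base and 0.06 m to the left, up to 0.9 m high): keep arm and gripper clear of it
Mind the look-alikes: they are no part of the job. Leave any yellow look-alike of the red_jar_2 alone.

How it is judged:
By the outcome, as a careful person would: the job done as asked, in the order asked, and still so for the second after the job is handed in, with the robot touching nothing.
It also fails if it takes over 120 s, if anything falls off the work surface, if the arm or the gripper's body presses on something with over 40 N, if the wrist force passes 120 N, or if a joint passes its speed limit or range.

## Working session

There is one attempt and no reset: what is moved stays moved. The work goes in short steps, Python scripts to look and compute and a shell command to move; the robot and the scene stay as the last step left them, time stands still between calls to the robot, and variables do not carry over. Pictures are saved under pics/ and viewed, and the job is handed in when it is done.

```bash
ls; mkdir -p pics; python3 - <<'E'
from bench import r
import cv2,numpy as np
s=r.read_state();print(s,r.tip_extent)
for n in("scene","top","wrist"):
    c=r.camera(n);cv2.imwrite(f"pics/{n}0.png",c["frame"][:,:,::-1]);print(n,c["fx"],c["fy"],c["cx"],c["cy"],np.round(c["camera_from_world"],3).tolist())
    np.savez(f"pics/{n}0.npz",f=c["frame"],K=[c["fx"],c["fy"],c["cx"],c["cy"]],T=c["camera_from_world"])
    for t in ["red_jar_1","amber_bottle","white_pot","ring_left","stirrer","cooling_block","red_cap_bottle","weighing_dishes"]:
        print(t,[(np.round(d["rect"]).tolist(),round(d["score"],2)) for d in r.search_frame(c,t)])
E
```

```text
pics
{'time': 0.0, 'joint_positions': array([-1.19259909,  0.3328815 , -0.06470172,  1.46097074,  0.02160367,
        1.34987521, -0.08850871]), 'joint_vel': array([ 0.00084371,  0.00076003, -0.00042559,  0.00181704,  0.00043029,
       -0.00056606,  0.00103865]), 'joint_torque': array([-1.01840549e-03, -6.23243093e+01,  2.42948957e-02, -3.89906931e+01,
       -6.13171631e-02,  3.97078204e-02,  1.19198398e-04]), 'ee_pos': array([0.24370311, 0.57511891, 0.23273387]), 'eef_rot': array([ 1.99052421e-01,  9.79988579e-01, -7.11277922e-04, -1.08868621e-04]), 'ft_force': array([ 0.23112721,  0.79792688, -0.47437287]), 'torque': array([-0.02029977, -0.00184819,  0.00807682]), 'width': 0.08694598806840646} 0.011
scene 471.6040583700593 471.6040583700593 312.1494595111421 236.70413517880473 [[0.461, -0.887, 0.006, -0.447], [-0.585, -0.309, -0.75, 0.266], [0.667, 0.342, -0.662, 0.909], [0.0, 0.0, 0.0, 1.0]]
red_jar_1 [([443.0, 278.0, 482.0, 320.0], 0.93), ([342.0, 273.0, 370.0, 310.0], 0.7), ([390.0, 257.0, 421.0, 290.0], 0.61)]
amber_bottle [([349.0, 244.0, 366.0, 286.0], 0.89)]
white_pot [([3
[... 692 characters left out ...]
], 0.52)]
white_pot [([413.0, 194.0, 434.0, 219.0], 0.56)]
ring_left [([262.0, 198.0, 362.0, 287.0], 0.9)]
stirrer [([291.0, 170.0, 340.0, 222.0], 0.63)]
cooling_block [([216.0, 213.0, 267.0, 264.0], 0.84)]
red_cap_bottle [([440.0, 260.0, 466.0, 278.0], 0.72)]
weighing_dishes [([177.0, 209.0, 202.0, 233.0], 0.89)]
wrist 371.64829954431775 371.64829954431775 326.5901066991023 247.02220359013637 [[0.391, 0.921, 0.001, -0.625], [0.881, -0.374, 0.289, -0.035], [0.267, -0.112, -0.957, 0.392], [0.0, 0.0, 0.0, 1.0]]
red_jar_1 [([0.0, 474.0, 12.0, 480.0], 0.61)]
amber_bottle []
white_pot []
ring_left [([2.0, 451.0, 28.0, 480.0], 0.59)]
stirrer []
cooling_block []
red_cap_bottle []
weighing_dishes []
```

```bash
python3 - <<'E'
import cv2
a=cv2.imread("pics/scene0.png");b=cv2.imread("pics/top0.png")
cv2.imwrite("pics/s0c.png",cv2.resize(a[180:360,180:500],None,fx=2.5,fy=2.5,interpolation=cv2.INTER_CUBIC))
cv2.imwrite("pics/t0c.png",cv2.resize(b[140:320,170:510],None,fx=2.35,fy=2.35,interpolation=cv2.INTER_CUBIC))
E
```

```text
(no output)
```

View pics/s0c.png

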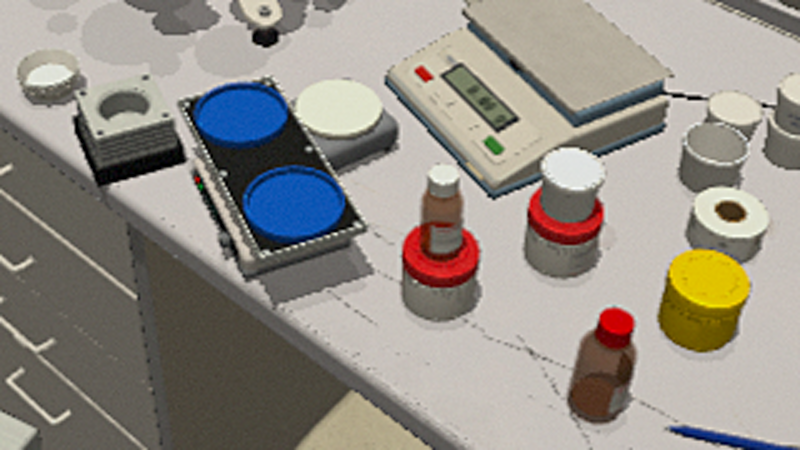

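View pics/t0c.png

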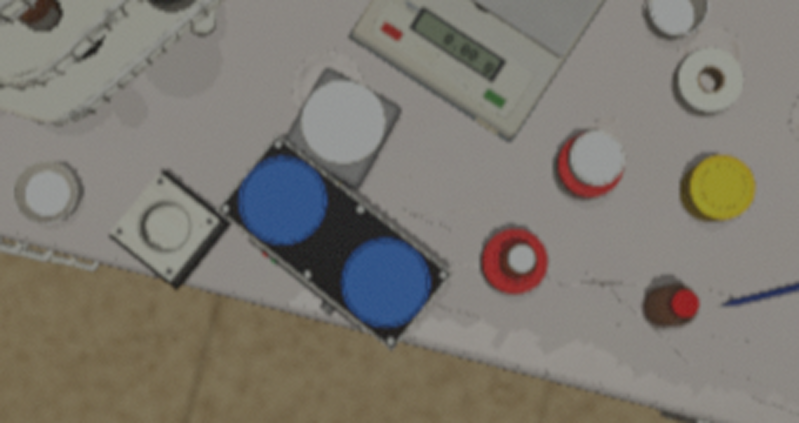

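View pics/top0.png

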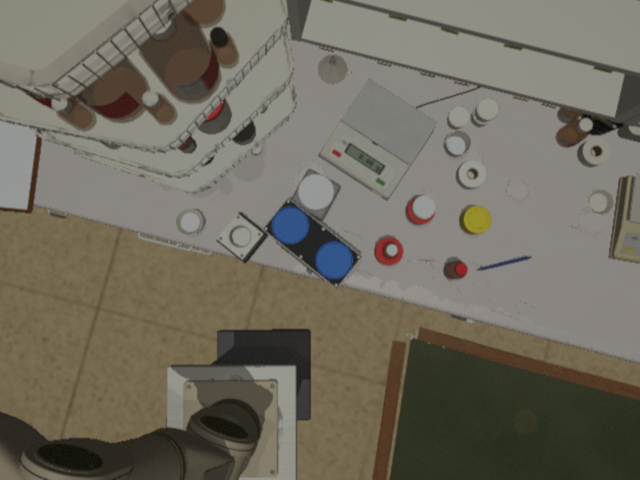

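Two red-lidded piles: bottle on the jar at scene px (356,290), pot on the jar at (405,275). The yellow jar (463,300) and the red-capped bottle (424,330) are look-alikes to leave. The rocker, stirrer and block show at (288,248), (318,228) and (230,232). Next: measure.

```bash
cat > h.py <<'E'
import numpy as np,cv2
def load(n):
    d=np.load(f"pics/{n}.npz");return dict(frame=d["f"],fx=d["K"][0],fy=d["K"][1],cx=d["K"][2],cy=d["K"][3],camera_from_world=d["T"],wrist=n.startswith("wrist"))
def grab(r,n,tag):
    c=r.camera(n);cv2.imwrite(f"pics/{n}{tag}.png",c["frame"][:,:,::-1])
    np.savez(f"pics/{n}{tag}.npz",f=c["frame"],K=[c["fx"],c["fy"],c["cx"],c["cy"]],T=c["camera_from_world"]);c["wrist"]=n=="wrist";return c
def ray(c,u,v):
    x=(u-c["cx"])/c["fx"];y=(v-c["cy"])/c["fy"]
    if c["wrist"]:
        t=np.hypot(x,y);s=np.sin(t)/t if t>1e-9 else 1;d=np.array([x*s,y*s,np.cos(t)])
    else: d=np.array([x,y,1.])
    T=np.array(c["camera_from_world"]);R=T[:3,:3]
    return -R.T@T[:3,3],R.T@d
def at(c,u,v,z):
    o,d=ray(c,u,v);return o+d*(z-o[2])/d[2]
def proj(c,p):
    T=np.array(c["camera_from_world"]);p=T[:3,:3]@np.asarray(p)+T[:3,3]
    if c["wrist"]:
        t=np.arctan2(np.hypot(p[0],p[1]),p[2]);q=np.hypot(p[0],p[1]);k=t/q if q>0 else 0
        return np.array([c["cx"]+c["fx"]*p[0]*k,c["cy"]+c["fy"]*p[1]*k])
    return np.array([c["cx"]+c["fx"]*p[0]/p[2],c["cy"]+c["fy"]*p[1]/p[2]])
def blobs(mask,mina=15):
    n,l,s,ce=cv2.connectedComponentsWithStats(mask.astype(np.uint8));out=[]
    for i in range(1,n):
        if s[i,4]>=mina:
            ys,xs=np.where(l==i);h=cv2.convexHull(np.c_[xs,ys].astype(np.int32))
            m=np.zeros(mask.shape,np.uint8);cv2.fillConvexPoly(m,h,1);yy,xx=np.where(m);out.append((round(xx.mean(),2),round(yy.mean(),2),len(xx),s[i].tolist()))
    return out
E
python3 - <<'E'
from h import *
for n in("top0","scene0"):
    c=load(n);f=c["frame"].astype(int);R,G,B=f[...,0],f[...,1],f[...,2]
    red=(R>110)&(G<60)&(B<60);blue=(B>110)&(R<80)&(B-G>40);yel=(R>130)&(G>110)&(B<60)
    roi=np.zeros(R.shape,bool);roi[(160 if n=="top0" else 180):340,170:510]=1
    for nm,m,z in(("red",red,.062),("blue",blue,.0745),("yel",yel,.062)):
        for b in blobs(m&roi): print(n,nm,b,np.round(at(c,b[0],b[1],z),4))
c=load("top0")
for nm,r_,z in(("cap",(380,241,400,262),.15),("pot",(408,190,440,222),.108),("plate",(293,170,342,222),.046),("well",(225,222,258,252),.056)):
    print(nm,c["frame"][(r_[1]+r_[3])//2,(r_[0]+r_[2])//2])
for p in((241,237),(190,221),(458,269),(326.5,206)):print(p,at(c,*p,.05))
b=c["frame"][:,:,::-1]
cv2.imwrite("pics/tA.png",cv2.resize(b[165:290,200:370],(680,500),interpolation=cv2.INTER_NEAREST))
cv2.imwrite("pics/tB.png",cv2.resize(b[180:280,360:500],(700,500),interpolation=cv2.INTER_NEAREST))
E
```

```text
top0 red (np.float64(417.27), np.float64(213.72), 305, [408, 201, 24, 23, 124]) [ 0.5183 -0.4583  0.062 ]
top0 red (np.float64(388.48), np.float64(250.86), 573, [376, 238, 26, 27, 328]) [ 0.4291 -0.3874  0.062 ]
top0 red (np.float64(461.14), np.float64(269.07), 99, [456, 264, 11, 11, 97]) [ 0.3841 -0.5611  0.062 ]
top0 blue (np.float64(290.17), np.float64(225.1), 1038, [272, 207, 37, 37, 999]) [ 0.4918 -0.1518  0.0745]
top0 blue (np.float64(333.58), np.float64(259.7), 1036, [316, 242, 36, 36, 999]) [ 0.4084 -0.2549  0.0745]
top0 yel (np.float64(476.98), np.float64(219.08), 569, [464, 206, 27, 27, 555]) [ 0.5043 -0.6022  0.062 ]
scene0 red (np.float64(349.0), np.float64(209.5), 20, [346, 207, 7, 6, 19]) [ 0.6406 -0.2766  0.062 ]
scene0 red (np.float64(405.77), np.float64(264.95), 442, [392, 255, 29, 20, 203]) [ 0.5169 -0.4705  0.062 ]
scene0 red (np.float64(355.77), np.float64(280.52), 532, [341, 270, 30, 22, 328]) [ 0.4212 -0.3907  0.062 ]
scene0 red (np.float64(426.09), np.float64(308.39), 116, [420, 303, 13, 11, 110]) [ 0.4166 -0.5482  0.062 ]
scene0 blue (np.float64(276.19), np.float64(224.6), 713, [258, 213, 37, 24, 632]) [ 0.4899 -0.1516  0.0745]
scene0 blue (np.float64(297.06), np.float64(260.15), 943, [277, 246, 41, 29, 855]) [ 0.406  -0.255   0.0745]
scene0 yel (np.float64(463.13), np.float64(291.3), 627, [447, 279, 33, 25, 602]) [ 0.4982 -0.6035  0.062 ]
cap [149 151 150]
pot [150 153 152]
plate [150 151 151]
well [150 151 142]
(241, 237) [ 0.46583539 -0.03094775  0.05      ]
(190, 221) [0.50575887 0.0932996  0.05      ]
(458, 269) [ 0.38447538 -0.55623956  0.05      ]
(326.5, 206) [ 0.54012646 -0.2392225   0.05      ]
```

View pics/tA.png

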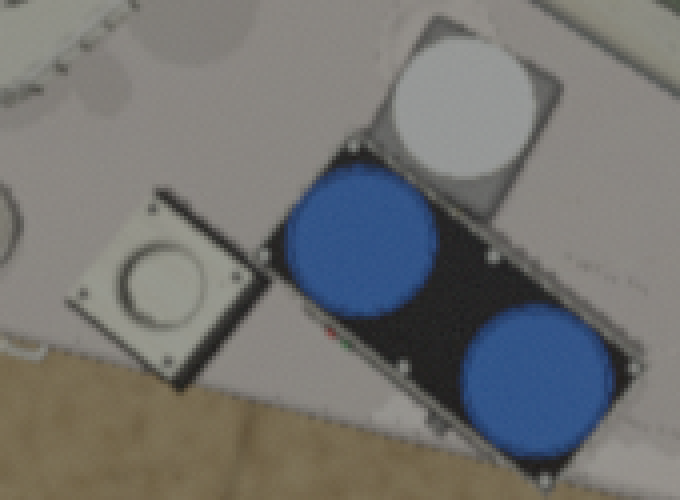

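View pics/tB.png

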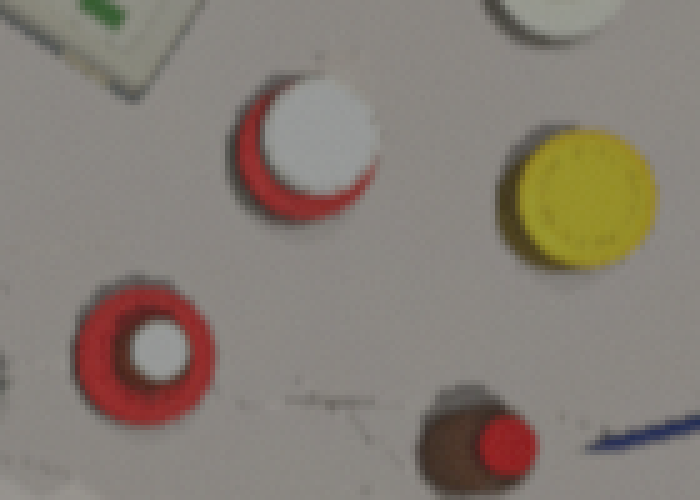

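View pics/scene0.png

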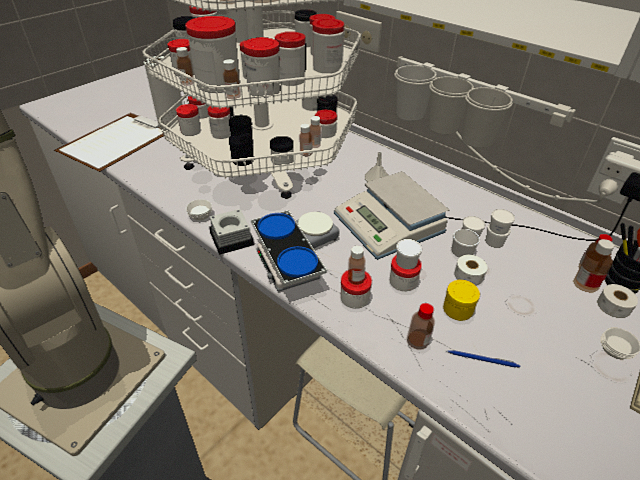

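```bash
python3 - <<'E'
from h import *
c=load("top0");s=load("scene0")
for n,u,v,k,x0,y0,z in(("plate",463,108,4,200,165,.046),("well",160.5,285,4,200,165,.056),("cap",161,351,5,360,180,.15),("pot",320,136,5,360,180,.108),("jarA",145,354,5,360,180,.062),("jarB",308,152,5,360,180,.062),("yel",587,198,5,360,180,.062)):
    p=at(c,x0+(u+.5)/k-.5,y0+(v+.5)/k-.5,z);print(n,np.round(p,4),"scene px",np.round(proj(s,p),1))
E
python3 - <<'E'
import cv2
a=cv2.imread("pics/scene0.png")
cv2.imwrite("pics/s0d.png",cv2.resize(a[235:325,335:435],None,fx=6,fy=6,interpolation=cv2.INTER_NEAREST))
E
```

```text
plate [ 0.5762 -0.2123  0.046 ] scene px [314.9 221. ]
well [ 0.4682 -0.0287  0.056 ] scene px [229.6 220.4]
cap [ 0.4275 -0.3851  0.15  ] scene px [357.4 247.9]
pot [ 0.5296 -0.466   0.108 ] scene px [408.6 245.7]
jarA [ 0.4302 -0.3877  0.062 ] scene px [356.1 277.4]
jarB [ 0.5273 -0.468   0.062 ] scene px [406.2 261.7]
yel [ 0.504  -0.6022  0.062 ] scene px [463.2 289.3]
```

View pics/s0d.png

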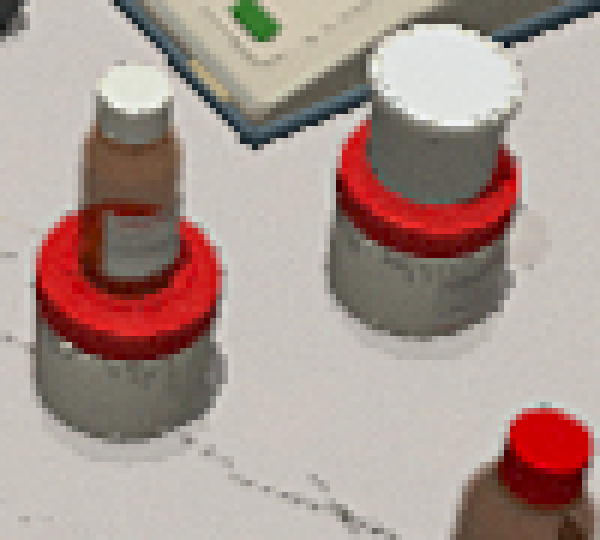

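```bash
cat > plan.py <<'E'
# usage: plan.py x y z [yaw_deg of jaw axis]: tool-frame shift (cm) and turn from measured pose
import sys,numpy as np
from bench import r
from scipy.spatial.transform import Rotation as Ro
def go(x,y,z,yaw=None):
    s=r.read_state();R=Ro.from_quat(s["eef_rot"]).as_matrix();d=np.array([x,y,z])-s["ee_pos"]
    cur=np.degrees(np.arctan2(R[1,1],R[0,1]))
    out="t %.1f pos %s w %.4f yaw %.1f tilt %.2f | shift cm %s"%(s["time"],np.round(s["ee_pos"],4),s["width"],cur,np.degrees(np.arccos(-R[2,2])),np.round(R.T@d*100,2))
    if yaw is not None:
        t=Ro.from_matrix(np.array([[np.sin(np.radians(yaw))*-1,np.cos(np.radians(yaw)),0],[np.cos(np.radians(yaw)),np.sin(np.radians(yaw)),0],[0,0,-1]]).T.T)
        # tool y=(cos,sin,0), z=down, x=y×z
        ty=np.array([np.cos(np.radians(yaw)),np.sin(np.radians(yaw)),0]);tz=np.array([0,0,-1.]);tx=np.cross(ty,tz)
        t=np.c_[tx,ty,tz]
        rv=Ro.from_matrix(R.T@t).as_rotvec();out+=" turn "+str(np.round(rv,3))+" | shift in final axes %s"%np.round(t.T@d*100,2)
    print(out,"j",np.round(s["joint_positions"],2),"F",np.round(s["ft_force"],1))
if __name__=="__main__":go(*map(float,sys.argv[1:]))
E
python3 -m jog '[[-0.56,-3.57,0,0,0,0,1],[-0.56,-3.57,0,0,0,0,1],[-0.56,-3.57,0,0,0,0,1],[-0.56,-3.57,0,0,0,0,1],[-0.56,-3.57,0,0,0,0,1],[-3.6,-1.46,0,0,0,0,1],[-3.6,-1.46,0,0,0,0,1],[-3.6,-1.46,0,0,0,0,1],[-3.6,-1.46,0,0,0,0,1]]'; python3 plan.py 0.40 0.08 0.25 70
```

```text
time: 2.48
ee_pos: [0.3106, 0.2893, 0.2338]
eef_rot: [0.199, 0.98, 0.0, 0.0]
ft_force: [-0.4, 0.3, -1.1]
width: 0.087
t 2.5 pos [0.3106 0.2893 0.2338] w 0.0870 yaw 67.0 tilt 0.05 | shift cm [-16.4  -15.78  -1.63] turn [ 0.001  0.    -0.052] | shift in final axes [-15.56 -16.61  -1.62] j [-0.99 -0.12  0.12  1.96  0.01  1.3   0.3 ] F [-0.4  0.3 -1.1]
```

```bash
python3 -m jog '[[-3.3,-3.15,-0.3,0,0,0,1],[-3.3,-3.15,-0.3,0,0,0,1],[-3.3,-3.15,-0.3,0,0,0,1],[-3.3,-3.15,-0.3,0,0,0,1],[-3.3,-3.15,-0.4,0,0,0,1],[-1.8,-4.24,0,0,0,0,1],[-1.8,-4.24,0,0,0,0,1],[-1.8,-4.24,0,0,0,0,1],[-1.8,-4.24,0,0,0,0,1],[-1.8,-4.24,0,0,0,0,1]]'; python3 plan.py 0.40 -0.33 0.25 51; python3 - <<'E'
from bench import r
from h import *
c=grab(r,"wrist","1");T=np.array(c["camera_from_world"]);print("cam",-T[:3,:3].T@T[:3,3],"axis",T[2,:3])
E
```

```text
time: 3.72
ee_pos: [0.4002, -0.151, 0.2498]
eef_rot: [0.199, 0.98, 0.0, 0.0]
ft_force: [0.7, 0.2, 0.1]
width: 0.0872
t 3.7 pos [ 0.4002 -0.151   0.2498] w 0.0872 yaw 67.0 tilt 0.07 | shift cm [ -6.96 -16.49  -0.04] turn [0.001 0.001 0.28 ] | shift in final axes [-11.25 -13.92  -0.02] j [-0.62 -0.24  0.77  1.95  0.17  1.37  1.27] F [0.7 0.2 0.1]
cam [ 0.32674078 -0.12022567  0.40170038] axis [ 0.26760119 -0.1114722  -0.95705985]
```

View pics/wrist1.png

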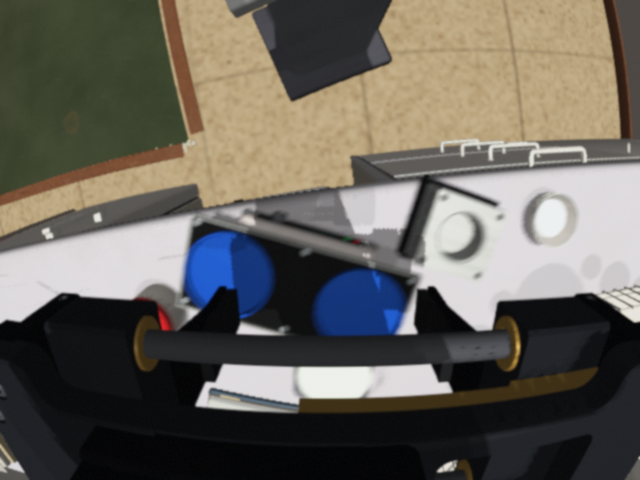

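```bash
python3 - <<'E'
from h import *
c=load("wrist1");f=c["frame"].astype(int);R,G,B=f[...,0],f[...,1],f[...,2]
blue=(B>110)&(R<80)&(B-G>40)
for b in blobs(blue,200): print(b,np.round(at(c,b[0],b[1],.0745),4))
t=np.linspace(0,2*np.pi,60)
im=c["frame"][:,:,::-1].copy()
for p,rad,z in(((.4682,-.0287),.025,.056),((.491,-.1517),.042,.0745),((.4075,-.255),.042,.0745)):
    q=np.array([proj(c,(p[0]+rad*np.cos(a),p[1]+rad*np.sin(a),z)) for a in t]);cv2.polylines(im,[np.round(q*16).astype(np.int32)],True,(0,255,0),1,cv2.LINE_AA,4)
cv2.imwrite("pics/w1c.png",cv2.resize(im[160:350,170:530],None,fx=2.2,fy=2.2))
E
```

```text
(np.float64(225.24), np.float64(273.14), 5501, [184, 232, 85, 81, 4572]) [ 0.4042 -0.2587  0.0745]
(np.float64(360.38), np.float64(304.92), 4466, [318, 271, 85, 64, 4351]) [ 0.4855 -0.151   0.0745]
```

View pics/w1c.png

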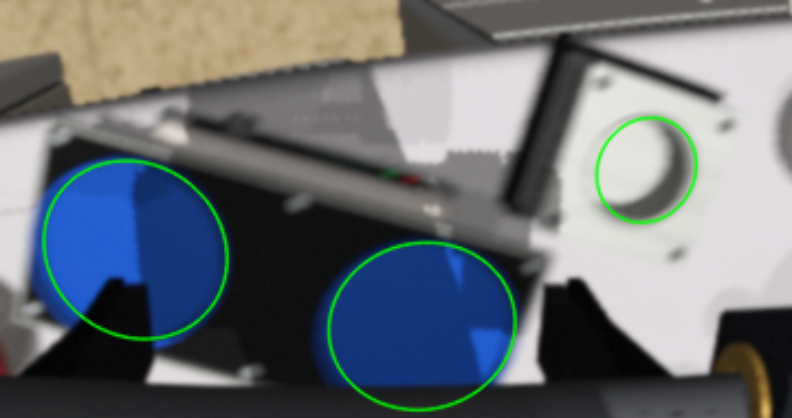

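```bash
python3 -m jog '[[0,0,0,0,0,0.15,1],[0,0,0,0,0,0.15,1]]'; python3 plan.py 0.49 -0.435 0.27 50
```

```text
time: 4.03
ee_pos: [0.4004, -0.1496, 0.2496]
eef_rot: [0.346, 0.938, 0.0, 0.0]
ft_force: [-0.4, -0.3, 0.9]
width: 0.087
t 4.0 pos [ 0.4004 -0.1496  0.2496] w 0.0870 yaw 49.5 tilt 0.04 | shift cm [-25.34 -15.89  -2.05] turn [ 0.001 -0.    -0.008] | shift in final axes [-25.21 -16.1   -2.04] j [-0.57 -0.23  0.73  1.95  0.15  1.36  0.98] F [-0.4 -0.3  0.9]
```

```bash
python3 -m jog '[[-4.2,-2.6,-0.35,0,0,0,1],[-4.2,-2.6,-0.35,0,0,0,1],[-4.2,-2.6,-0.35,0,0,0,1],[-4.2,-2.7,-0.35,0,0,0,1],[-4.2,-2.7,-0.35,0,0,0,1],[-4.2,-2.7,-0.35,0,0,0,1],[0,0,0,0,0,0,1]]'; python3 plan.py 0.4275 -0.385 0.27 50;python3 - <<'E'
from bench import r
from h import *
c=grab(r,"wrist","2")
E
```

```text
time: 4.9
ee_pos: [0.4888, -0.4374, 0.2691]
eef_rot: [0.346, 0.938, -0.001, -0.001]
ft_force: [-0.3, -0.1, -0.3]
width: 0.0872
t 4.9 pos [ 0.4888 -0.4374  0.2691] w 0.0872 yaw 49.5 tilt 0.22 | shift cm [ 8.06  0.01 -0.08] turn [-0.004 -0.002 -0.008] | shift in final axes [ 8.06  0.08 -0.09] j [-0.    0.54  1.    1.35 -0.44  1.48  1.83] F [-0.3 -0.1 -0.3]
```

View pics/wrist2.png

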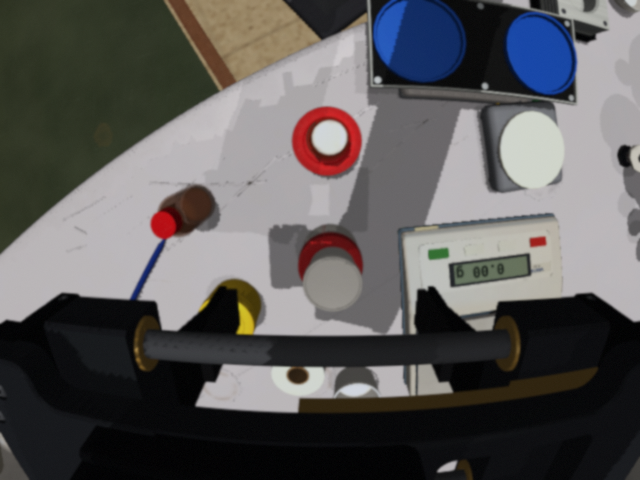

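```bash
python3 - <<'E'
from h import *
c=load("wrist2");im=c["frame"][:,:,::-1].copy();t=np.linspace(0,2*np.pi,60)
for p,rad,z in(((.4275,-.3851),.015,.15),((.5296,-.466),.0275,.108),((.4302,-.3877),.034,.062),((.5273,-.468),.034,.062),((.5762,-.2123),.044,.046),((.4905,-.1525),.045,.078),((.4065,-.256),.045,.078)):
    q=np.array([proj(c,(p[0]+rad*np.cos(a),p[1]+rad*np.sin(a),z)) for a in t]);cv2.polylines(im,[np.round(q*16).astype(np.int32)],True,(0,255,0),1,cv2.LINE_AA,4)
for n,u,v,z in(("cap",330,138,.15),("pot",333,280,.108),("jarA",327,141,.062),("plate",532,149,.046)):print(n,at(c,u,v,z))
cv2.imwrite("pics/w2c.png",cv2.resize(im[0:320,270:600],None,fx=1.85,fy=1.85))
E
```

```text
cap [ 0.42946465 -0.38406525  0.15      ]
pot [ 0.52719681 -0.46320198  0.108     ]
jarA [ 0.4300622 -0.3876076  0.062    ]
plate [ 0.57499141 -0.21300079  0.046     ]
```

View pics/w2c.png

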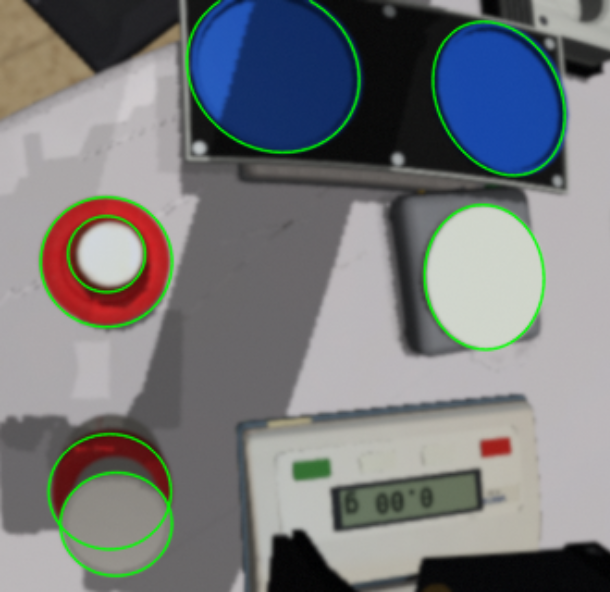

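```bash
python3 -m jog '[[4,0,0,0,0,0,1],[4,0,0,0,0,0,1],[0,0,4,0,0,0,1],[0,0,4,0,0,0,1]]'; python3 plan.py 0.429 -0.3845 0.109 50
```

```text
time: 5.45
ee_pos: [0.4306, -0.3794, 0.1903]
eef_rot: [0.342, 0.94, 0.001, 0.001]
ft_force: [0.4, -0.8, -0.4]
width: 0.0868
t 5.5 pos [ 0.4306 -0.3794  0.1903] w 0.0868 yaw 50.1 tilt 0.24 | shift cm [-0.19 -0.53  8.13] turn [0.004 0.002 0.001] | shift in final axes [-0.2  -0.5   8.13] j [-0.19  0.39  1.05  1.7  -0.35  1.26  1.81] F [ 0.4 -0.8 -0.4]
```

```bash
python3 -m jog '[[-0.2,-0.4,0,0,0,0,1],[0,0,2.5,0,0,0,1],[0,0,2,0,0,0,1],[0,0,0,0,0,0,1]]'; python3 plan.py 0.429 -0.3845 0.109 50
```

```text
time: 5.95
ee_pos: [0.4282, -0.3857, 0.1452]
eef_rot: [0.343, 0.939, 0.0, -0.001]
ft_force: [-0.5, 0.8, 0.1]
width: 0.0869
t 6.0 pos [ 0.4282 -0.3857  0.1452] w 0.0869 yaw 49.9 tilt 0.08 | shift cm [0.01 0.15 3.62] turn [ 0.    -0.001 -0.002] | shift in final axes [0.01 0.15 3.62] j [-0.15  0.44  1.01  1.74 -0.4   1.18  1.85] F [-0.5  0.8  0.1]
```

```bash
python3 -m jog '[[0,0.13,1.3,0,0,0,1],[0,0,1.3,0,0,0,1],[0,0,1.0,0,0,0,1],[0,0,0,0,0,0,1],[0,0,0,0,0,0,-0.05],[0,0,0,0,0,0,-1],[0,0,0,0,0,0,-1],[0,0,0,0,0,0,-1],[0,0,0,0,0,0,-1]]' 15; python3 plan.py 0.429 -0.3845 0.109 50
```

```text
time: 7.08
ee_pos: [0.4292, -0.3852, 0.1095]
eef_rot: [0.343, 0.939, 0.0, 0.0]
ft_force: [0.2, 0.5, 0.8]
width: 0.045
t 7.1 pos [ 0.4292 -0.3852  0.1095] w 0.0450 yaw 49.9 tilt 0.01 | shift cm [0.06 0.04 0.05] turn [ 0.     0.    -0.003] | shift in final axes [0.06 0.04 0.05] j [-0.12  0.48  0.98  1.78 -0.44  1.12  1.88] F [0.2 0.5 0.8]
```

Fingers are still closing (45 mm against 36 mm).

```bash
python3 -m jog '[[0,0,0,0,0,0,-1],[0,0,0,0,0,0,-1],[0,0,0,0,0,0,-1],[0,0,0,0,0,0,-1]]' 15;  python3 -m jog '[[0,0,-1,0,0,0,-1],[0,0,-2,0,0,0,-1],[0,0,-3,0,0,0,-1],[0,0,-4,0,0,0,-1],[0,0,0,0,0,0,-1]]' 15; python3 plan.py 0.46 -0.25 0.21 67
```

```text
time: 7.58
ee_pos: [0.4292, -0.3852, 0.1095]
eef_rot: [0.343, 0.939, 0.0, 0.0]
ft_force: [0.2, -0.2, 0.4]
width: 0.0356
time: 8.2
ee_pos: [0.4301, -0.3867, 0.2135]
eef_rot: [0.343, 0.939, -0.0, 0.003]
ft_force: [0.4, -0.6, -1.3]
width: 0.0354
t 8.2 pos [ 0.4301 -0.3867  0.2135] w 0.0354 yaw 49.8 tilt 0.33 | shift cm [ 6.53 12.38  0.32] turn [ 0.     0.006 -0.3  ] | shift in final axes [ 2.59 13.76  0.35] j [-0.19  0.37  1.07  1.67 -0.34  1.3   1.81] F [ 0.4 -0.6 -1.3]
```

```bash
python3 - <<'E'
from bench import r
from h import *
c=grab(r,"wrist","3");grab(r,"scene","3")
a=cv2.imread("pics/scene3.png");b=cv2.imread("pics/wrist3.png")
cv2.imwrite("pics/m3.png",np.hstack([cv2.resize(a[170:350,280:470],(400,379)),cv2.resize(b[60:420],(400,225)) if 0 else cv2.resize(b,(400,379))]))
E
```

```text
(no output)
```

View pics/m3.png

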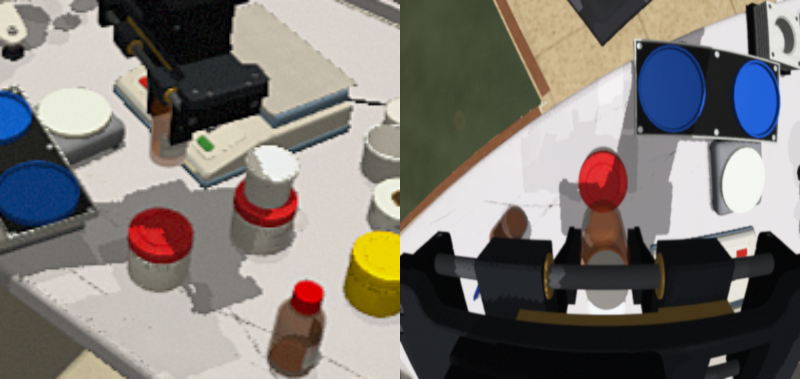

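```bash
python3 -m jog '[[0,0,0,0,0.003,-0.1,-1],[0,0,0,0,0.003,-0.1,-1],[0,0,0,0,0,-0.1,-1],[0,0,0,0,0,-0.1,-1],[0,0,0,0,0,0,-1]]'; python3 plan.py 0.45 -0.12 0.20 
```

```text
time: 8.93
ee_pos: [0.4287, -0.3849, 0.2088]
eef_rot: [0.15, 0.989, 0.002, -0.003]
ft_force: [0.1, 0.8, -1.3]
width: 0.0353
t 8.9 pos [ 0.4287 -0.3849  0.2088] w 0.0353 yaw 72.7 tilt 0.42 | shift cm [ 5.83 25.93  0.98] j [-0.13  0.35  0.97  1.66 -0.3   1.3   2.17] F [ 0.1  0.8 -1.3]
```

```bash
python3 -m jog '[[0.7,3.2,0.1,0,0,0,-1],[0.7,3.2,0.1,0,0,0,-1],[0.7,3.2,0.1,0,0,0,-1],[0.7,3.2,0.1,0,0,0,-1],[0.7,3.3,0,0,0,0,-1],[0.7,3.3,0,0,0,0,-1],[0.7,3.3,0,0,0,0,-1],[0.7,3.2,0,0,0,0,-1],[0,0,0,0,0,0,-1]]'; python3 plan.py 0.4682 -0.0287 0.18 75; python3 - <<'E'
from bench import r
from h import *
c=grab(r,"wrist","4");im=c["frame"][:,:,::-1].copy();t=np.linspace(0,2*np.pi,60)
for p,rad,z in(((.4682,-.0287),.025,.056),):
    q=np.array([proj(c,(p[0]+rad*np.cos(a),p[1]+rad*np.sin(a),z)) for a in t]);cv2.polylines(im,[np.round(q*16).astype(np.int32)],True,(0,255,0),1,cv2.LINE_AA,4)
cv2.imwrite("pics/w4.png",im)
E
```

```text
time: 10.05
ee_pos: [0.4524, -0.1188, 0.2058]
eef_rot: [0.149, 0.989, 0.002, -0.003]
ft_force: [0.7, -1.2, -0.3]
width: 0.0354
t 10.1 pos [ 0.4524 -0.1188  0.2058] w 0.0354 yaw 72.9 tilt 0.41 | shift cm [1.12 9.07 2.61] turn [ 0.003 -0.007 -0.037] | shift in final axes [0.8  9.11 2.58] j [-0.68 -0.04  0.84  1.93  0.03  1.25  1.42] F [ 0.7 -1.2 -0.3]
```

View pics/w4.png

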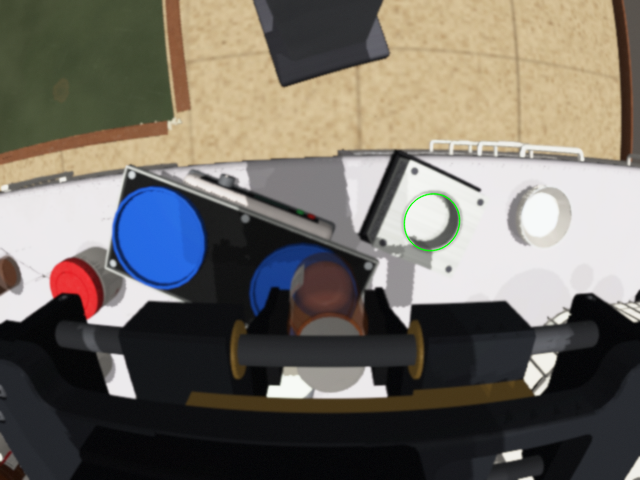

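```bash
python3 -m jog '[[0.3,2.3,0,0.003,-0.007,0,-1],[0.3,2.3,0,0,0,0,-1],[0.3,2.3,0,0,0,0,-1],[0.2,2.2,0,0,0,0,-1],[0,0,2,0,0,0,-1],[0,0,2,0,0,0,-1],[0,0,2,0,0,0,-1],[0,0,0,0,0,0,-1]]'; python3 plan.py 0.4682 -0.0287 0.0735 ; python3 - <<'E'
from bench import r
from h import *
c=grab(r,"wrist","5");grab(r,"scene","5")
a=cv2.imread("pics/scene5.png");b=cv2.imread("pics/wrist5.png")
cv2.imwrite("pics/m5.png",np.hstack([cv2.resize(a[150:290,150:290],(400,400)),cv2.resize(b[200:380,230:410],(400,400))]))
E
```

```text
time: 11.1
ee_pos: [0.4679, -0.0325, 0.1452]
eef_rot: [0.151, 0.988, -0.002, -0.001]
ft_force: [-1.0, 0.3, -1.2]
width: 0.0356
t 11.1 pos [ 0.4679 -0.0325  0.1452] w 0.0356 yaw 72.6 tilt 0.20 | shift cm [0.08 0.4  7.16] j [-0.76  0.05  0.76  2.   -0.04  1.1   1.28] F [-1.   0.3 -1.2]
```

View pics/m5.png

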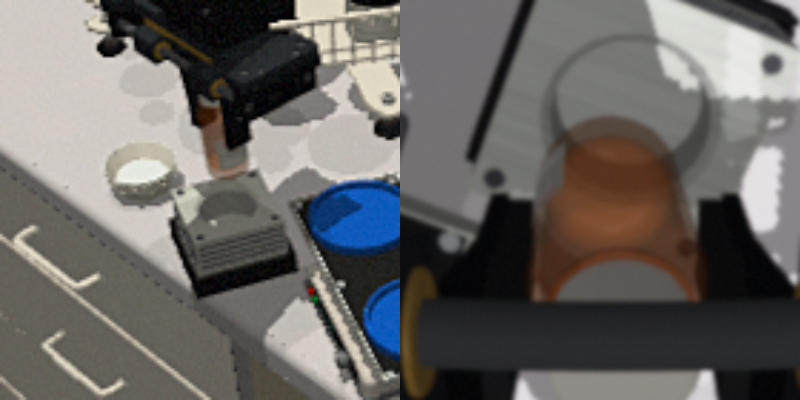

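```bash
python3 -m jog '[[0.08,0.4,0,0,0,0,-1],[0,0,1.5,0,0,0,-1],[0,0,1.5,0,0,0,-1],[0,0,0,0,0,0,-1]]'; python3 plan.py 0.4682 -0.0287 0.0735 75; python3 - <<'E'
from bench import r
from h import *
c=grab(r,"wrist","6");cv2.imwrite("pics/m6.png",cv2.resize(cv2.imread("pics/wrist6.png")[200:380,230:410],(500,500)))
E
```

```text
time: 11.7
ee_pos: [0.4682, -0.0274, 0.1147]
eef_rot: [0.15, 0.989, -0.001, -0.001]
ft_force: [-0.1, -0.1, -1.2]
width: 0.0351
t 11.7 pos [ 0.4682 -0.0274  0.1147] w 0.0351 yaw 72.8 tilt 0.18 | shift cm [-0.04 -0.11  4.12] turn [-0.003 -0.001 -0.039] | shift in final axes [-0.03 -0.13  4.12] j [-0.75  0.1   0.76  2.03 -0.08  1.04  1.31] F [-0.1 -0.1 -1.2]
```

View pics/m6.png

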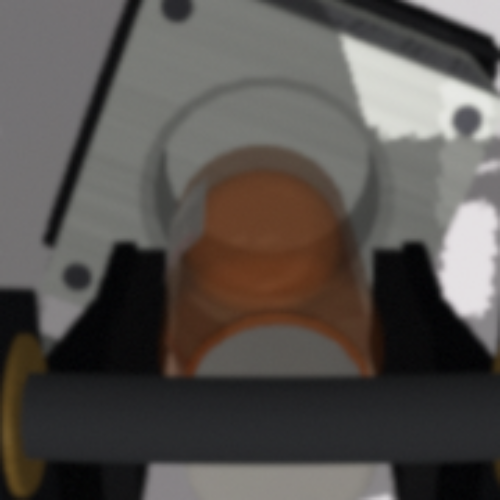

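```bash
python3 -m jog '[[0,0,1.0,0,0,0,-1],[0,0,1.0,0,0,0,-1],[0,0,0,0,0,0,-1]]'; python3 -m jog '[[0,0,0.8,0,0,0,-1],[0,0,0.8,0,0,0,-1],[0,0,0.4,0,0,0,-1],[0,0,0,0,0,0,-1]]';python3 plan.py 0.4682 -0.0287 0.0735 75
```

```text
time: 12.12
ee_pos: [0.4687, -0.0273, 0.0954]
eef_rot: [0.15, 0.989, -0.001, -0.0]
ft_force: [-0.5, -0.6, -1.3]
width: 0.0353
time: 12.62
ee_pos: [0.4691, -0.0273, 0.0759]
eef_rot: [0.15, 0.989, -0.001, 0.0]
ft_force: [-0.5, -0.4, -0.6]
width: 0.0354
t 12.6 pos [ 0.4691 -0.0273  0.0759] w 0.0354 yaw 72.8 tilt 0.10 | shift cm [ 0.05 -0.16  0.24] turn [-0.002  0.001 -0.039] | shift in final axes [ 0.06 -0.16  0.24] j [-0.73  0.18  0.75  2.07 -0.15  0.95  1.37] F [-0.5 -0.4 -0.6]
```

```bash
python3 -m jog '[[0,-0.1,0.15,0,0,0,-1],[0,0,0.1,0,0,0,-1],[0,0,0,0,0,0,-1]]'; python3 plan.py 0.4682 -0.0287 0.0735 75;  python3 -m jog '[[0,0,0,0,0,0,-0.1],[0,0,0,0,0,0,-0.1],[0,0,0,0,0,0,0],[0,0,0,0,0,0,0.2],[0,0,0,0,0,0,0.4],[0,0,0,0,0,0,0.4]]';python3 plan.py 0.4682 -0.0287 0.2
```

```text
time: 13.0
ee_pos: [0.4691, -0.0282, 0.0738]
eef_rot: [0.15, 0.989, -0.001, 0.001]
ft_force: [0.1, -0.1, -0.8]
width: 0.0358
t 13.0 pos [ 0.4691 -0.0282  0.0738] w 0.0358 yaw 72.8 tilt 0.10 | shift cm [ 0.07 -0.08  0.03] turn [-0.001  0.001 -0.039] | shift in final axes [ 0.07 -0.07  0.03] j [-0.72  0.18  0.75  2.07 -0.15  0.94  1.37] F [ 0.1 -0.1 -0.8]
time: 13.75
ee_pos: [0.4691, -0.0282, 0.0738]
eef_rot: [0.15, 0.989, -0.001, 0.001]
ft_force: [-0.3, 0.5, 0.3]
width: 0.0595
t 13.8 pos [ 0.4691 -0.0282  0.0738] w 0.0595 yaw 72.8 tilt 0.10 | shift cm [  0.05  -0.09 -12.62] j [-0.72  0.18  0.75  2.07 -0.15  0.94  1.37] F [-0.3  0.5  0.3]
```

```bash
python3 -m jog '[[0,0,-1.5,0,0,0,0.4],[0,0,-3,0,0,0,0.4],[0,0,-4,0,0,0,0.5],[0,0,-4,0,0,0,1],[0,0,0,0,0,0,1]]'; python3 plan.py 0.45 -0.2 0.2; python3 - <<'E'
from bench import r
from h import *
c=grab(r,"wrist","7");grab(r,"scene","7")
a=cv2.imread("pics/scene7.png");b=cv2.imread("pics/wrist7.png")
cv2.imwrite("pics/m7.png",np.hstack([cv2.resize(a[150:290,150:290],(400,400)),cv2.resize(b[200:380,230:410],(400,400))]))
E
```

```text
time: 14.38
ee_pos: [0.4707, -0.0281, 0.2023]
eef_rot: [0.15, 0.989, 0.001, 0.003]
ft_force: [0.4, -0.0, -0.2]
width: 0.078
t 14.4 pos [ 0.4707 -0.0281  0.2023] w 0.0780 yaw 72.7 tilt 0.38 | shift cm [ -3.12 -17.03   0.21] j [-0.79 -0.03  0.75  1.93  0.02  1.23  1.23] F [ 0.4 -0.  -0.2]
```

View pics/m7.png

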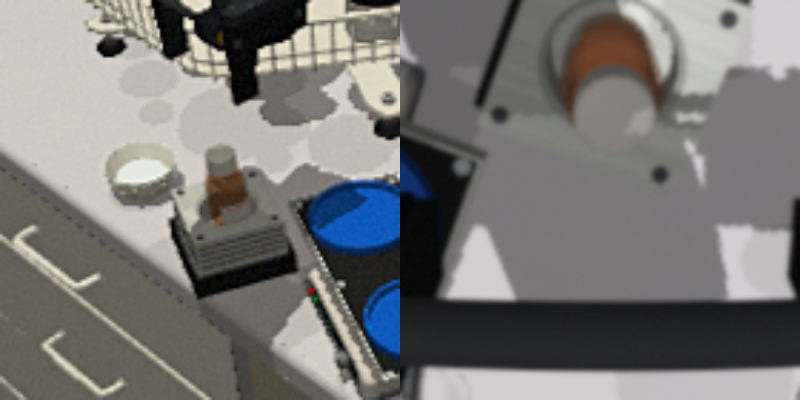

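```bash
python3 -m jog '[[-0.6,-4.2,-0.2,0,0,0,1],[-0.6,-4.2,-0.2,0,0,0,1],[-0.6,-4.2,-0.2,0,0,0,1],[0,0,0,0,0,0.13,1],[0,0,0,0,0,0.13,1],[0,0,0,0,0,0.13,1],[0,0,0,0,0,0,1]]'; python3 plan.py 0.565 -0.495 0.21 50
```

```text
time: 15.35
ee_pos: [0.4482, -0.1537, 0.2042]
eef_rot: [0.338, 0.941, -0.001, -0.0]
ft_force: [-0.6, -0.3, -0.5]
width: 0.087
t 15.3 pos [ 0.4482 -0.1537  0.2042] w 0.0870 yaw 50.5 tilt 0.11 | shift cm [-30.74 -18.88  -0.53] turn [-0.002  0.001  0.008] | shift in final axes [-30.89 -18.64  -0.58] j [-0.65 -0.03  0.89  1.92  0.02  1.24  1.11] F [-0.6 -0.3 -0.5]
```

```bash
python3 -m jog '[[-3.85,-2.35,-0.1,0,0,0,1],[-3.85,-2.35,-0.1,0,0,0,1],[-3.85,-2.35,-0.1,0,0,0,1],[-3.85,-2.35,-0.1,0,0,0,1],[-3.85,-2.35,-0.1,0,0,0,1],[-3.85,-2.35,-0.1,0,0,0,1],[-3.85,-2.35,0,0,0,0,1],[-3.85,-2.35,0,0,0,0,1],[0,0,0,0,0,0,1]]'; python3 plan.py 0.5275 -0.464 0.21 50; python3 - <<'E'
from bench import r
from h import *
c=grab(r,"wrist","8");im=c["frame"][:,:,::-1].copy();t=np.linspace(0,2*np.pi,60)
for p,rad,z in(((.5275,-.464),.0275,.108),((.43,-.3877),.034,.062),((.5255,-.4665),.034,.062)):
    q=np.array([proj(c,(p[0]+rad*np.cos(a),p[1]+rad*np.sin(a),z)) for a in t]);cv2.polylines(im,[np.round(q*16).astype(np.int32)],True,(0,255,0),1,cv2.LINE_AA,4)
cv2.imwrite("pics/w8.png",cv2.resize(im[80:340,180:480],None,fx=2,fy=2))
E
```

```text
time: 16.48
ee_pos: [0.5645, -0.498, 0.2089]
eef_rot: [0.339, 0.941, -0.001, -0.001]
ft_force: [-0.7, 0.2, 1.0]
width: 0.0868
t 16.5 pos [ 0.5645 -0.498   0.2089] w 0.0868 yaw 50.4 tilt 0.21 | shift cm [ 5.02  0.26 -0.1 ] turn [-0.003 -0.001  0.007] | shift in final axes [ 5.02  0.22 -0.11] j [ 0.2   0.77  0.87  1.11 -0.56  1.48  1.84] F [-0.7  0.2  1. ]
```

View pics/w8.png

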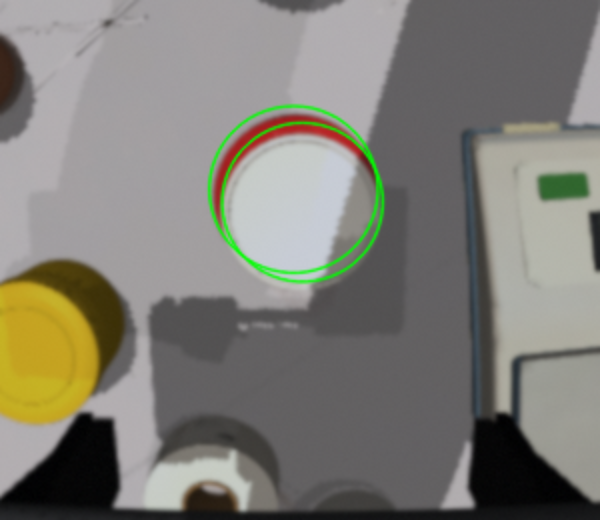

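```bash
python3 -m jog '[[2.3,0.13,0,-0.003,0,0,1],[2.3,0.13,0,0,0,0,1],[0,0,2.5,0,0,0,1],[0,0,2.5,0,0,0,1],[0,0,0,0,0,0,1]]'; python3 plan.py 0.5295 -0.4655 0.087 50
```

```text
time: 17.15
ee_pos: [0.5327, -0.461, 0.1598]
eef_rot: [0.337, 0.941, 0.002, -0.0]
ft_force: [-0.1, 0.4, 0.7]
width: 0.0872
t 17.1 pos [ 0.5327 -0.461   0.1598] w 0.0872 yaw 50.6 tilt 0.22 | shift cm [-0.05 -0.58  7.28] turn [ 0.003 -0.002  0.01 ] | shift in final axes [-0.05 -0.55  7.28] j [ 0.1   0.7   0.88  1.35 -0.53  1.34  1.87] F [-0.1  0.4  0.7]
```

```bash
python3 -m jog '[[0,-0.5,0,0.002,-0.002,0,1],[0,0,2.5,0,0,0,1],[0,0,2.4,0,0,0,1],[0,0,0,0,0,0,1]]'; python3 plan.py 0.5295 -0.4655 0.087 50
```

```text
time: 17.65
ee_pos: [0.5293, -0.4671, 0.112]
eef_rot: [0.338, 0.941, -0.0, 0.001]
ft_force: [-0.3, -1.0, 0.3]
width: 0.087
t 17.6 pos [ 0.5293 -0.4671  0.112 ] w 0.0870 yaw 50.4 tilt 0.13 | shift cm [0.09 0.13 2.5 ] turn [0.    0.002 0.008] | shift in final axes [0.08 0.13 2.5 ] j [ 0.12  0.74  0.85  1.4  -0.56  1.26  1.89] F [-0.3 -1.   0.3]
```

```bash
python3 -m jog '[[0.08,0.12,1.3,0,0,0,1],[0,0,1.2,0,0,0,1],[0,0,0,0,0,0,1],[0,0,0,0,0,0,0.4],[0,0,0,0,0,0,0.4],[0,0,0,0,0,0,-1],[0,0,0,0,0,0,-1],[0,0,0,0,0,0,-1],[0,0,0,0,0,0,-1],[0,0,0,0,0,0,-1]]' 12; python3 plan.py 0.5295 -0.4655 0.087 50
```

```text
time: 18.9
ee_pos: [0.5299, -0.4661, 0.0876]
eef_rot: [0.339, 0.941, -0.0, 0.002]
ft_force: [-0.3, -0.5, 1.0]
width: 0.0507
t 18.9 pos [ 0.5299 -0.4661  0.0876] w 0.0507 yaw 50.4 tilt 0.22 | shift cm [0.07 0.02 0.06] turn [0.    0.004 0.007] | shift in final axes [0.07 0.02 0.06] j [ 0.12  0.76  0.84  1.42 -0.58  1.22  1.9 ] F [-0.3 -0.5  1. ]
```

```bash
python3 -m jog '[[0,0,0,0,0,0,-1],[0,0,0,0,0,0,-1],[0,0,-0.5,0,0,0,-1],[0,0,-1,0,0,0,-1],[0,0,-2,0,0,0,-1],[0,0,-3,0,0,0,-1],[0,0,-3,0,0,0,-1],[0,0,0,0,0,0,-1]]'; python3 plan.py 0.5755 -0.2125 0.18 50; python3 - <<'E'
from bench import r
from h import *
c=grab(r,"wrist","9");grab(r,"scene","9")
a=cv2.imread("pics/scene9.png");b=cv2.imread("pics/wrist9.png")
cv2.imwrite("pics/m9.png",np.hstack([cv2.resize(a[180:320,320:460],(400,400)),cv2.resize(b[150:390,200:440],(400,400))]))
E
```

```text
time: 19.9
ee_pos: [0.5303, -0.4671, 0.1866]
eef_rot: [0.339, 0.941, -0.001, 0.004]
ft_force: [-0.1, -1.0, -1.6]
width: 0.051
t 19.9 pos [ 0.5303 -0.4671  0.1866] w 0.0510 yaw 50.4 tilt 0.51 | shift cm [12.75 22.5   0.55] turn [0.    0.009 0.007] | shift in final axes [12.9  22.41  0.66] j [ 0.11  0.68  0.89  1.32 -0.52  1.37  1.86] F [-0.1 -1.  -1.6]
```

View pics/m9.png

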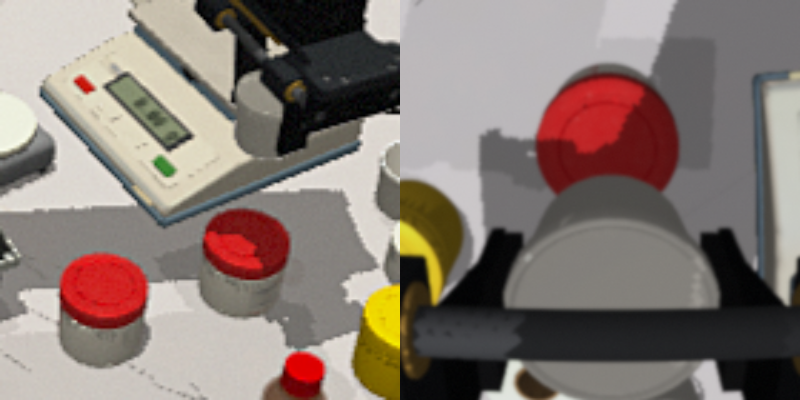

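```bash
python3 -m jog '[[2.1,3.7,0,0,0.005,0,-1],[2.1,3.7,0,0,0.004,0,-1],[2.1,3.7,0,0,0,0,-1],[2.1,3.7,0,0,0,0,-1],[2.1,3.7,0,0,0,0,-1],[2.1,3.7,0,0,0,0,-1],[0,0,0,0,0,0,-1]]'; python3 plan.py 0.5755 -0.2125 0.0716 50; python3 - <<'E'
from bench import r
from h import *
c=grab(r,"wrist","10");cv2.imwrite("pics/m10.png",cv2.imread("pics/wrist10.png")[100:440,100:540])
E
```

```text
time: 20.88
ee_pos: [0.5751, -0.2096, 0.1818]
eef_rot: [0.336, 0.942, 0.002, -0.003]
ft_force: [-0.1, 0.1, -1.0]
width: 0.0503
t 20.9 pos [ 0.5751 -0.2096  0.1818] w 0.0503 yaw 50.8 tilt 0.46 | shift cm [-0.3  -0.21 11.02] turn [ 0.001 -0.008  0.014] | shift in final axes [-0.22 -0.19 11.02] j [-0.43  0.48  0.95  1.6  -0.4   1.28  1.47] F [-0.1  0.1 -1. ]
```

View pics/m10.png

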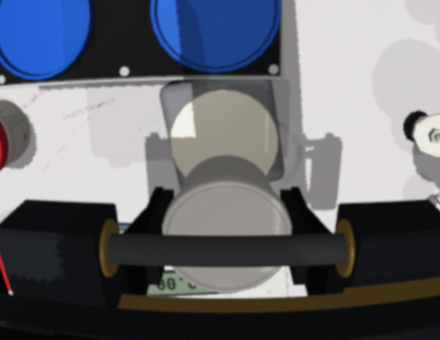

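```bash
python3 -m jog '[[-0.25,-0.2,0,0,-0.008,0,-1],[0,0,2.5,0,0,0,-1],[0,0,2.5,0,0,0,-1],[0,0,2.5,0,0,0,-1],[0,0,1.2,0,0,0,-1],[0,0,0,0,0,0,-1],[0,0,0,0,0,0,-1]]'; python3 plan.py 0.5755 -0.2125 0.0716 51; python3 - <<'E'
from bench import r
from h import *
c=grab(r,"wrist","11");cv2.imwrite("pics/m11.png",cv2.imread("pics/wrist11.png")[100:440,100:540])
E
```

```text
time: 21.8
ee_pos: [0.5752, -0.2184, 0.0969]
eef_rot: [0.339, 0.941, -0.0, 0.002]
ft_force: [0.3, -0.6, -0.2]
width: 0.0508
t 21.8 pos [ 0.5752 -0.2184  0.0969] w 0.0508 yaw 50.4 tilt 0.23 | shift cm [0.36 0.47 2.53] turn [ 0.001  0.004 -0.011] | shift in final axes [0.35 0.48 2.53] j [-0.38  0.56  0.89  1.69 -0.48  1.12  1.53] F [ 0.3 -0.6 -0.2]
```

View pics/m11.png

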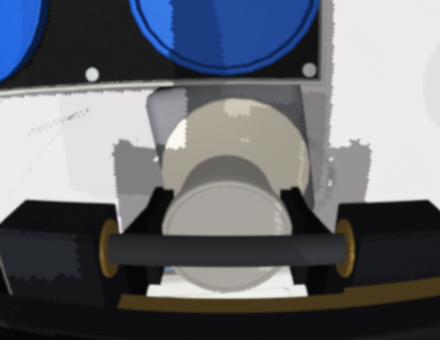

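```bash
python3 -m jog '[[0.35,0.45,0,0,0.003,0,-1],[0,0,1,0,0,0,-1],[0,0,0.7,0,0,0,-1],[0,0,0,0,0,0,-1],[0,0,0,0,0,0,-1]]'; python3 plan.py 0.5755 -0.2125 0.0716 50
```

```text
time: 22.48
ee_pos: [0.575, -0.2122, 0.079]
eef_rot: [0.339, 0.941, 0.0, -0.0]
ft_force: [-0.6, 0.3, -1.3]
width: 0.051
t 22.5 pos [ 0.575  -0.2122  0.079 ] w 0.0510 yaw 50.4 tilt 0.02 | shift cm [-0.06  0.01  0.74] turn [ 0.    -0.     0.007] | shift in final axes [-0.06  0.01  0.74] j [-0.38  0.58  0.88  1.7  -0.49  1.1   1.53] F [-0.6  0.3 -1.3]
```

```bash
python3 -m jog '[[0,0,0.4,0,0,0,-1],[0,0,0.3,0,0,0,-1],[0,0,0,0,0,0,-1]]'; python3 plan.py 0.5755 -0.2125 0.0716 50;python3 -m jog '[[0,0,0.05,0,0,0,-1],[0,0,0,0,0,0,-1]]'; python3 plan.py 0.5755 -0.2125 0.0716 50
```

```text
time: 22.85
ee_pos: [0.575, -0.212, 0.0718]
eef_rot: [0.339, 0.941, 0.0, -0.0]
ft_force: [0.1, 0.3, -1.2]
width: 0.0508
t 22.9 pos [ 0.575  -0.212   0.0718] w 0.0508 yaw 50.4 tilt 0.03 | shift cm [-0.07 -0.01  0.02] turn [ 0.    -0.     0.007] | shift in final axes [-0.07 -0.01  0.02] j [-0.38  0.59  0.87  1.71 -0.5   1.09  1.53] F [ 0.1  0.3 -1.2]
time: 23.1
ee_pos: [0.5751, -0.212, 0.0716]
eef_rot: [0.339, 0.941, 0.0, -0.0]
ft_force: [0.0, 0.4, 0.1]
width: 0.0506
t 23.1 pos [ 0.5751 -0.212   0.0716] w 0.0506 yaw 50.4 tilt 0.03 | shift cm [-0.06 -0.01 -0.  ] turn [ 0.    -0.     0.007] | shift in final axes [-0.06 -0.01 -0.  ] j [-0.38  0.59  0.87  1.71 -0.5   1.09  1.53] F [0.  0.4 0.1]
```

```bash
python3 -m jog '[[0,0,0,0,0,0,0.3],[0,0,0,0,0,0,0.4],[0,0,0,0,0,0,0.6],[0,0,0,0,0,0,0.6],[0,0,0,0,0,0,0.6],[0,0,0,0,0,0,0.6]]'; python3 -m jog '[[0,0,-1,0,0,0,0.6],[0,0,-3,0,0,0,0.6],[0,0,-4,0,0,0,0.6],[0,0,-4,0,0,0,1],[0,0,0,0,0,0,1]]'; python3 plan.py 0.49 -0.43 0.21 0; python3 - <<'E'
from bench import r
from h import *
c=grab(r,"wrist","12");im=c["frame"][:,:,::-1].copy();t=np.linspace(0,2*np.pi,60)
for p,rad,z in(((.5755,-.2125),.0275,.092),((.5755,-.2125),.044,.046),((.49,-.1525),.045,.078),((.406,-.2565),.045,.078)):
    q=np.array([proj(c,(p[0]+rad*np.cos(a),p[1]+rad*np.sin(a),z)) for a in t]);cv2.polylines(im,[np.round(q*16).astype(np.int32)],True,(0,255,0),1,cv2.LINE_AA,4)
cv2.imwrite("pics/m12.png",im)
E
```

```text
time: 23.85
ee_pos: [0.575, -0.212, 0.0714]
eef_rot: [0.339, 0.941, 0.0, -0.0]
ft_force: [0.2, 0.4, 0.3]
width: 0.0691
time: 24.48
ee_pos: [0.5763, -0.2131, 0.1951]
eef_rot: [0.339, 0.941, 0.001, 0.003]
ft_force: [-0.3, -0.3, -0.9]
width: 0.0816
t 24.5 pos [ 0.5763 -0.2131  0.1951] w 0.0816 yaw 50.4 tilt 0.31 | shift cm [ -7.18 -22.21  -1.52] turn [0.005 0.003 0.88 ] | shift in final axes [-21.69  -8.63  -1.49] j [-0.44  0.46  0.96  1.59 -0.39  1.29  1.46] F [-0.3 -0.3 -0.9]
```

View pics/m12.png

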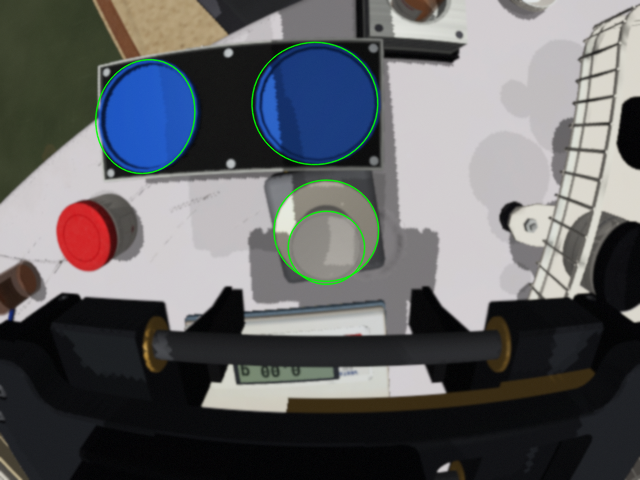

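```bash
python3 -m jog '[[0,-3.8,0,0.005,0.003,0,1],[0,-3.8,0,0,0,0,1],[0,-3.8,0,0,0,0,1],[0,-3.8,0,0,0,0,1],[0,-3.8,0,0,0,0,1],[0,-3.8,0,0,0,0,1],[0,0,0,0,0,0.15,1],[0,0,0,0,0,0.15,1],[0,0,0,0,0,0.15,1],[0,0,0,0,0,0.15,1],[0,0,0,0,0,0.15,1],[0,0,0,0,0,0.15,1],[0,0,0,0,0,0,1]]'; python3 plan.py 0.430 -0.388 0.044 0; python3 - <<'E'
from bench import r
from h import *
c=grab(r,"wrist","13")
c=grab(r,"top","13");f=c["frame"].astype(int);R,G,B=f[...,0],f[...,1],f[...,2]
im=c["frame"][:,:,::-1].copy();t=np.linspace(0,2*np.pi,60)
for p,rad,z in(((.43,-.388),.034,.062),((.5275,-.4685),.034,.062),((.49,-.1525),.045,.078),((.407,-.255),.045,.078)):
    q=np.array([proj(c,(p[0]+rad*np.cos(a),p[1]+rad*np.sin(a),z)) for a in t])*5-np.array([260*5,170*5])+2;cv2.polylines(im,[np.round(q*16).astype(np.int32)],True,(0,255,0),1,cv2.LINE_AA,4) if 0 else None
    if p[0]==.43: big=cv2.resize(im[170:280,260:410],None,fx=5,fy=5,interpolation=cv2.INTER_NEAREST) 
    cv2.polylines(big,[np.round(q*16).astype(np.int32)],True,(0,255,0),1,cv2.LINE_AA,4)
cv2.imwrite("pics/t13.png",big)
E
```

```text
time: 26.15
ee_pos: [0.4294, -0.3874, 0.1914]
eef_rot: [0.714, 0.7, -0.003, -0.002]
ft_force: [-0.4, -0.8, -0.0]
width: 0.0871
t 26.1 pos [ 0.4294 -0.3874  0.1914] w 0.0871 yaw -1.1 tilt 0.42 | shift cm [-0.04  0.17 14.74] turn [-0.007  0.001 -0.019] | shift in final axes [-0.06  0.06 14.74] j [-0.27  0.51  1.23  1.69 -0.49  1.31  1.03] F [-0.4 -0.8 -0. ]
```

View pics/wrist13.png

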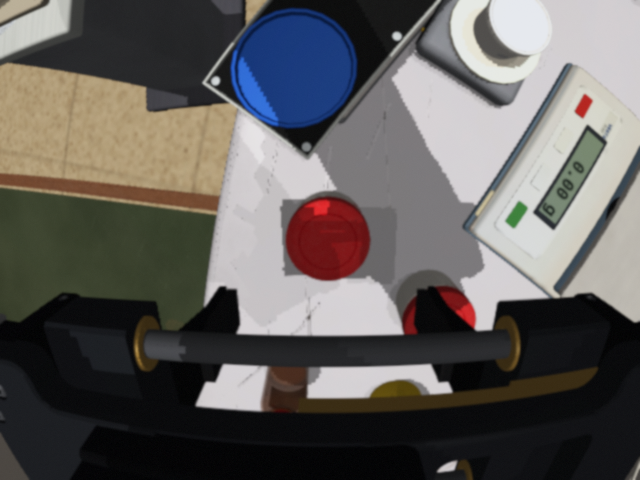

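View pics/t13.png

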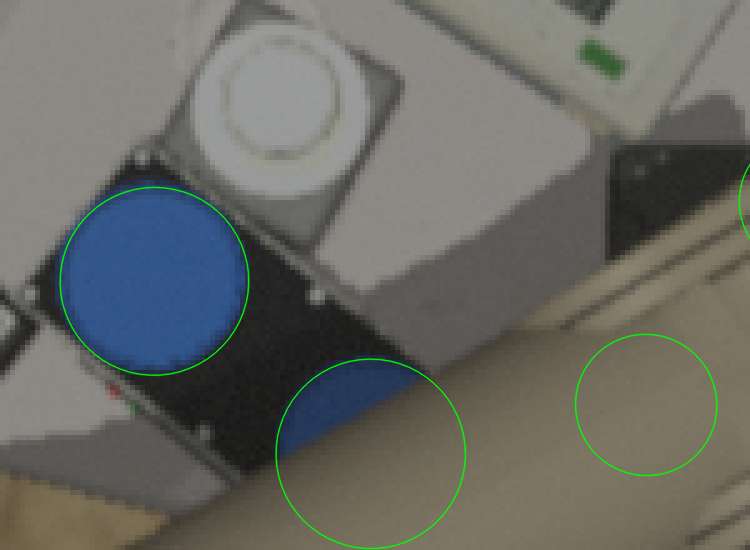

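```bash
python3 - <<'E'
from h import *
c=load("wrist13");f=c["frame"].astype(int);R,G,B=f[...,0],f[...,1],f[...,2]
for b in blobs((R>90)&(G<50)&(B<60),800): print(b,at(c,b[0],b[1],.062))
E
python3 -m jog '[[0,0,3,-0.007,0,0,1],[0,0,3,0,0,0,1],[0,0,3,0,0,0,1],[0,0,0,0,0,0,1]]'; python3 plan.py 0.430 -0.388 0.044 0
```

```text
(np.float64(327.35), np.float64(238.95), 5415, [286, 198, 84, 82, 5330]) [ 0.42914756 -0.38626431  0.062     ]
time: 26.75
ee_pos: [0.4287, -0.387, 0.1007]
eef_rot: [0.713, 0.701, -0.0, -0.001]
ft_force: [0.3, -0.5, 0.8]
width: 0.0873
t 26.8 pos [ 0.4287 -0.387   0.1007] w 0.0873 yaw -1.0 tilt 0.08 | shift cm [-0.1   0.14  5.67] turn [-0.001 -0.001 -0.018] | shift in final axes [-0.1   0.13  5.67] j [-0.2   0.59  1.13  1.79 -0.58  1.15  1.1 ] F [ 0.3 -0.5  0.8]
```

```bash
python3 -m jog '[[0,0.1,2,0,0,0,1],[0,0,2,0,0,0,1],[0,0,1.6,0,0,0,1],[0,0,0,0,0,0,0.7],[0,0,0,0,0,0,-1],[0,0,0,0,0,0,-1],[0,0,0,0,0,0,-1],[0,0,0,0,0,0,-1],[0,0,0,0,0,0,-1]]' 25; python3 plan.py 0.430 -0.388 0.044 0
```

```text
time: 27.88
ee_pos: [0.4309, -0.3884, 0.0468]
eef_rot: [0.714, 0.7, 0.0, 0.001]
ft_force: [-1.3, 0.4, 6.4]
width: 0.0662
t 27.9 pos [ 0.4309 -0.3884  0.0468] w 0.0662 yaw -1.2 tilt 0.17 | shift cm [ 0.04 -0.09  0.28] turn [ 0.002  0.002 -0.02 ] | shift in final axes [ 0.04 -0.09  0.28] j [-0.15  0.65  1.05  1.82 -0.65  1.06  1.14] F [-1.3  0.4  6.4]
```

```bash
python3 -m jog '[[0,0,0,0,0,0,-1],[0,0,0,0,0,0,-1]]'; python3 -m jog '[[0,0,-0.3,0,0,0,-1],[0,0,-0.7,0,0,0,-1],[0,0,-1,0,0,0,-1],[0,0,0,0,0,0,-1]]'; python3 plan.py 0.430 -0.388 0.044 0; python3 - <<'E'
from bench import r
from h import *
c=grab(r,"wrist","14");grab(r,"scene","14")
a=cv2.imread("pics/scene14.png");b=cv2.imread("pics/wrist14.png")
cv2.imwrite("pics/m14.png",np.hstack([cv2.resize(a[200:340,300:440],(400,400)),cv2.resize(b[150:390,200:440],(400,400))]))
E
```

```text
time: 28.12
ee_pos: [0.4309, -0.3884, 0.0468]
eef_rot: [0.714, 0.7, 0.0, 0.001]
ft_force: [-1.2, 0.5, 6.6]
width: 0.0665
time: 28.62
ee_pos: [0.4312, -0.3883, 0.0672]
eef_rot: [0.714, 0.7, 0.0, 0.002]
ft_force: [-0.1, 0.2, -2.6]
width: 0.0662
t 28.6 pos [ 0.4312 -0.3883  0.0672] w 0.0662 yaw -1.1 tilt 0.20 | shift cm [ 0.03 -0.12  2.32] turn [ 0.003  0.002 -0.02 ] | shift in final axes [ 0.03 -0.12  2.32] j [-0.17  0.63  1.08  1.81 -0.63  1.09  1.12] F [-0.1  0.2 -2.6]
```

View pics/m14.png

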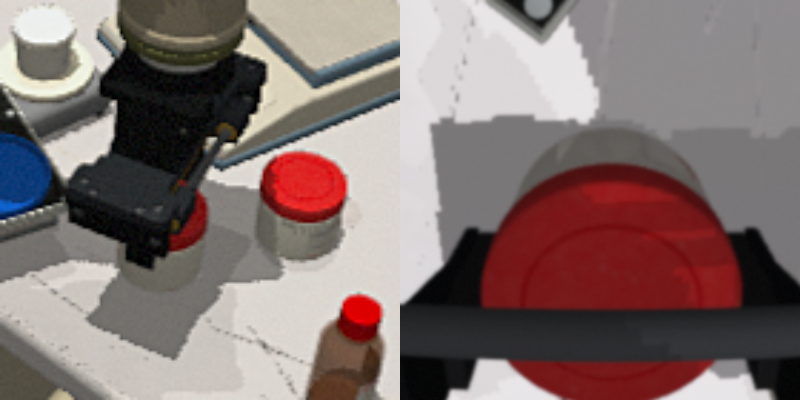

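```bash
python3 -m jog '[[0,0,-2,0,0,0,-1],[0,0,-3,0,0,0,-1],[0,0,-4,0,0,0,-1],[0,0,-4,0,0,0,-1],[0,0,0,0.002,0.002,0.11,-1],[0,0,0,0,0,0.11,-1],[0,0,0,0,0,0.11,-1],[0,0,0,0,0,0.11,-1],[0,0,0,0,0,0.11,-1],[0,0,0,0,0,0.11,-1],[0,0,0,0,0,0,-1]]'; python3 plan.py 0.4905 -0.1525 0.20 -39
```

```text
time: 30.1
ee_pos: [0.4304, -0.388, 0.1972]
eef_rot: [0.902, 0.431, 0.0, -0.0]
ft_force: [-0.3, -0.3, -2.5]
width: 0.066
t 30.1 pos [ 0.4304 -0.388   0.1972] w 0.0660 yaw -38.9 tilt 0.01 | shift cm [ 22.09 -10.13  -0.28] turn [-0.    -0.     0.001] | shift in final axes [ 22.08 -10.15  -0.28] j [-0.3   0.55  1.3   1.68 -0.55  1.34  0.42] F [-0.3 -0.3 -2.5]
```

```bash
python3 -m jog '[[3.2,-1.4,0,0,0,0,-1],[3.2,-1.4,0,0,0,0,-1],[3.2,-1.5,0,0,0,0,-1],[0,0,0,0,0,0,-1]]'; python3 plan.py 0.4905 -0.1525 0.20 -39
```

```text
time: 30.6
ee_pos: [0.4588, -0.2833, 0.1966]
eef_rot: [0.901, 0.434, 0.001, -0.001]
ft_force: [0.7, -0.8, -1.4]
width: 0.0661
t 30.6 pos [ 0.4588 -0.2833  0.1966] w 0.0661 yaw -38.5 tilt 0.15 | shift cm [12.21 -5.67 -0.3 ] turn [-0.001 -0.002  0.008] | shift in final axes [12.16 -5.77 -0.34] j [-0.59  0.4   1.32  1.79 -0.41  1.28  0.16] F [ 0.7 -0.8 -1.4]
```

```bash
python3 -m jog '[[2.4,-1.1,0,0,0,0,-1],[2.4,-1.1,0,0,0,0,-1],[2.4,-1.1,0,0,0,0,-1],[2.4,-1.1,0,0,0,0,-1],[2.2,-1.1,0,0,0,0,-1],[0,0,0,0,0,0,-1]]'; python3 plan.py 0.4905 -0.1525 0.118 -39;  python3 - <<'E'
from bench import r
from h import *
c=grab(r,"wrist","15");grab(r,"scene","15")
a=cv2.imread("pics/scene15.png");b=cv2.imread("pics/wrist15.png")
cv2.imwrite("pics/m15.png",np.hstack([cv2.resize(a[120:320,150:350],(400,400)),cv2.resize(b[150:390,200:440],(400,400))]))
E
```

```text
time: 31.35
ee_pos: [0.4893, -0.1588, 0.1967]
eef_rot: [0.902, 0.433, 0.0, -0.001]
ft_force: [-0.3, -0.1, -2.1]
width: 0.0662
t 31.4 pos [ 0.4893 -0.1588  0.1967] w 0.0662 yaw -38.7 tilt 0.07 | shift cm [ 0.56 -0.3   7.87] turn [-0.001 -0.001  0.005] | shift in final axes [ 0.57 -0.3   7.87] j [-0.91  0.26  1.32  1.85 -0.27  1.24 -0.19] F [-0.3 -0.1 -2.1]
```

View pics/m15.png

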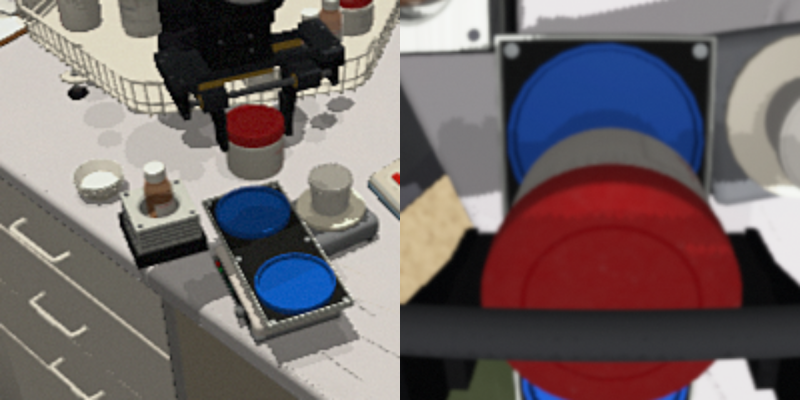

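View pics/scene15.png

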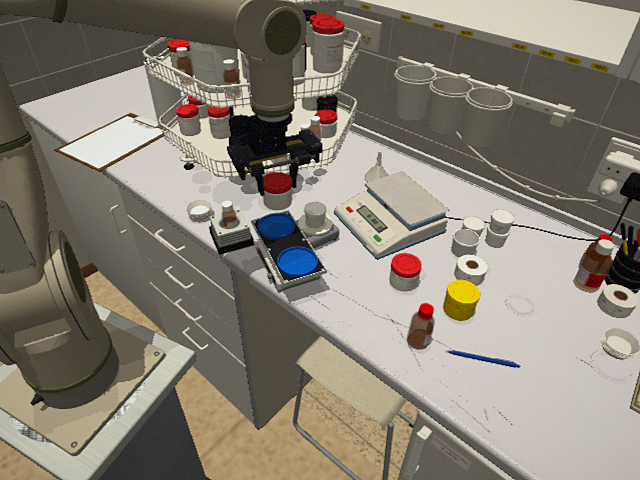

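```bash
python3 -m jog '[[0.55,-0.3,0,0,0,0,-1],[0,0,2,0,0,0,-1],[0,0,2,0,0,0,-1],[0,0,1.4,0,0,0,-1],[0,0,0,0,0,0,-1],[0,0,0,0,0,0,-1]]'; python3 plan.py 0.4905 -0.1525 0.118 -39;  python3 - <<'E'
from bench import r
from h import *
c=grab(r,"wrist","16");im=c["frame"][:,:,::-1].copy();t=np.linspace(0,2*np.pi,60)
for p,rad,z in(((.4905,-.1525),.045,.078),((.407,-.255),.045,.078)):
    q=np.array([proj(c,(p[0]+rad*np.cos(a),p[1]+rad*np.sin(a),z)) for a in t]);cv2.polylines(im,[np.round(q*16).astype(np.int32)],True,(0,255,0),1,cv2.LINE_AA,4)
cv2.imwrite("pics/m16.png",cv2.resize(im[130:390,200:460],(600,600)))
E
```

```text
time: 32.2
ee_pos: [0.4901, -0.154, 0.1427]
eef_rot: [0.903, 0.431, 0.0, -0.0]
ft_force: [-0.2, 0.3, -2.1]
width: 0.0661
t 32.2 pos [ 0.4901 -0.154   0.1427] w 0.0661 yaw -39.0 tilt 0.01 | shift cm [ 0.14 -0.06  2.47] turn [-0. -0.  0.] | shift in final axes [ 0.14 -0.06  2.47] j [-0.83  0.34  1.23  1.91 -0.35  1.14 -0.14] F [-0.2  0.3 -2.1]
```

View pics/m16.png

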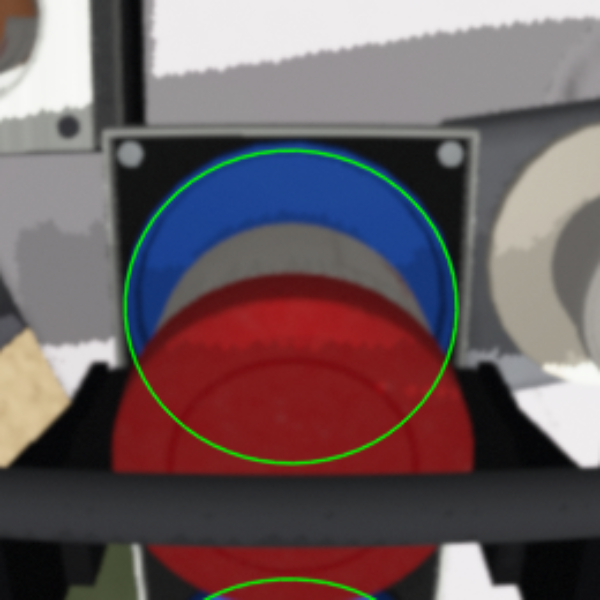

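```bash
python3 -m jog '[[0.28,-0.03,0,0,0,0,-1],[0,0,1,0,0,0,-1],[0,0,1,0,0,0,-1],[0,0,0,0,0,0,-1]]'; python3 -m jog '[[0,0,0.3,0,0,0,-1],[0,0,0.3,0,0,0,-1],[0,0,0,0,0,0,-1]]'; python3 plan.py 0.4915 -0.151 0.118 -39
```

```text
time: 32.75
ee_pos: [0.4908, -0.1511, 0.1214]
eef_rot: [0.902, 0.431, -0.001, -0.001]
ft_force: [-0.1, 0.2, -2.2]
width: 0.0666
time: 33.12
ee_pos: [0.4916, -0.1511, 0.1164]
eef_rot: [0.902, 0.431, 0.0, -0.0]
ft_force: [-0.3, 0.1, -1.1]
width: 0.0664
t 33.1 pos [ 0.4916 -0.1511  0.1164] w 0.0664 yaw -39.0 tilt 0.04 | shift cm [ 0.01 -0.02 -0.16] turn [-0.001 -0.     0.001] | shift in final axes [ 0.01 -0.01 -0.16] j [-0.79  0.38  1.19  1.94 -0.4   1.09 -0.12] F [-0.3  0.1 -1.1]
```

```bash
python3 -m jog '[[0,0,0.3,0,0,0,-1],[0,0,0.3,0,0,0,-1],[0,0,0,0,0,0,-1]]'; python3 -m jog '[[0,0,0,0,0,0,0.65],[0,0,0,0,0,0,0.7],[0,0,0,0,0,0,0.8],[0,0,0,0,0,0,1],[0,0,0,0,0,0,1],[0,0,0,0,0,0,1]]'; python3 - <<'E'
from bench import r
from h import *
c=grab(r,"wrist","17");grab(r,"scene","17")
a=cv2.imread("pics/scene17.png");b=cv2.imread("pics/wrist17.png")
cv2.imwrite("pics/m17.png",np.hstack([cv2.resize(a[150:310,190:350],(400,400)),cv2.resize(b[130:390,200:460],(400,400))]))
E
```

```text
time: 33.5
ee_pos: [0.4933, -0.1496, 0.1113]
eef_rot: [0.902, 0.432, 0.002, -0.001]
ft_force: [1.4, 8.4, 11.6]
width: 0.0664
time: 34.25
ee_pos: [0.4915, -0.1512, 0.1104]
eef_rot: [0.902, 0.431, -0.0, -0.0]
ft_force: [-1.6, 1.0, -0.3]
width: 0.0866
```

View pics/m17.png

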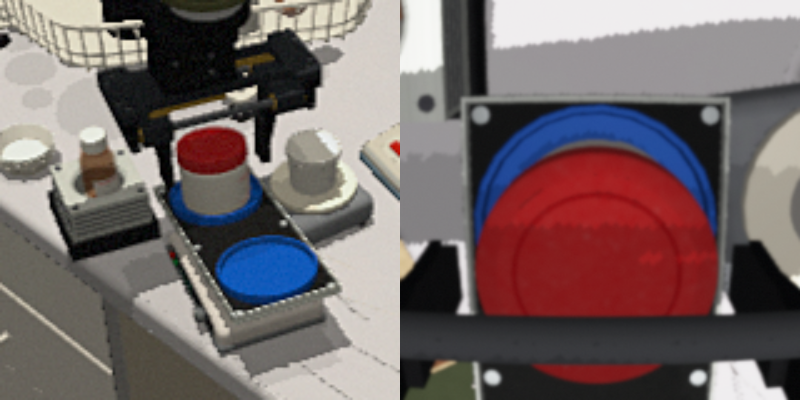

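```bash
python3 -m jog '[[0,0,-1,0,0,0,1],[0,0,-3,0,0,0,1],[0,0,-4,0,0,0,1],[0,0,-1,0,0,0,1],[-2.8,2.85,0,0,0,0,1],[-2.8,2.85,0,0,0,0,1],[-2.8,2.85,0,0,0,0,1],[-2.8,2.85,0,0,0,0,1],[0,0,0,0,0,0,1]]'; python3 plan.py 0.5275 -0.4685 0.2 -39
```

```text
time: 35.48
ee_pos: [0.5081, -0.3137, 0.2]
eef_rot: [0.904, 0.428, -0.001, 0.0]
ft_force: [0.1, 0.8, -0.8]
width: 0.0873
t 35.5 pos [ 0.5081 -0.3137  0.2   ] w 0.0873 yaw -39.3 tilt 0.12 | shift cm [-1.075e+01  1.131e+01  1.000e-02] turn [-0.001  0.002 -0.005] | shift in final axes [-10.81  11.25  -0.  ] j [-0.36  0.48  1.11  1.63 -0.44  1.31  0.14] F [ 0.1  0.8 -0.8]
```

```bash
python3 -m jog '[[-2.7,2.8,0,0,0,0,1],[-2.7,2.8,0,0,0,0,1],[-2.7,2.8,0,0,0,0,1],[-2.7,2.8,0,0,0,0,1],[0,0,0,0,0,0,1],[0,0,0,0,0,0,1]]'; python3 plan.py 0.5275 -0.4685 0.0445 -39; python3 - <<'E'
from bench import r
from h import *
c=grab(r,"wrist","18")
f=c["frame"].astype(int);R,G,B=f[...,0],f[...,1],f[...,2]
for b in blobs((R>90)&(G<50)&(B<60),800): print(b,at(c,b[0],b[1],.062))
E
```

```text
time: 36.22
ee_pos: [0.5294, -0.4632, 0.1998]
eef_rot: [0.902, 0.431, 0.0, -0.001]
ft_force: [0.4, 0.4, 0.1]
width: 0.0871
t 36.2 pos [ 0.5294 -0.4632  0.1998] w 0.0871 yaw -38.9 tilt 0.10 | shift cm [-0.55  0.21 15.53] turn [-0.001 -0.001  0.002] | shift in final axes [-0.53  0.19 15.53] j [ 0.06  0.71  0.99  1.31 -0.58  1.43  0.33] F [0.4 0.4 0.1]
(np.float64(330.31), np.float64(240.84), 4805, [291, 203, 79, 77, 4246]) [ 0.53002839 -0.46689812  0.062     ]
```

View pics/wrist18.png

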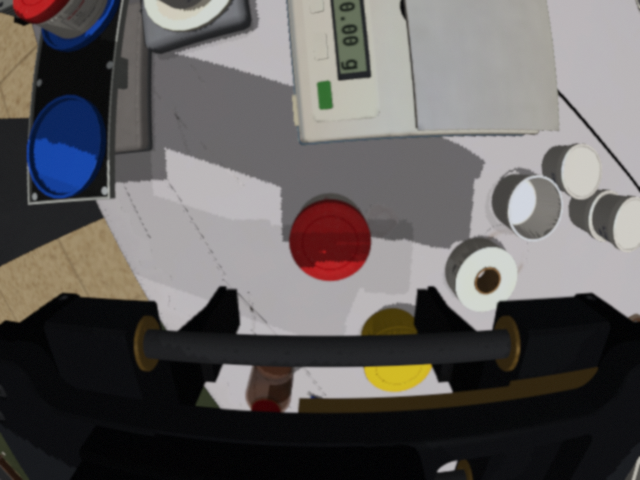

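```bash
python3 -m jog '[[-0.4,0.27,3,0,0,0,1],[0,0,3,0,0,0,1],[0,0,3,0,0,0,1],[0,0,2,0,0,0,1],[0,0,0,0,0,0,1],[0,0,0,0,0,0,1]]'; python3 plan.py 0.529 -0.468 0.046 -39
```

```text
time: 37.02
ee_pos: [0.529, -0.4694, 0.0916]
eef_rot: [0.902, 0.431, 0.0, 0.0]
ft_force: [0.7, 0.2, 0.6]
width: 0.087
t 37.0 pos [ 0.529  -0.4694  0.0916] w 0.0870 yaw -38.9 tilt 0.05 | shift cm [ 0.11 -0.09  4.56] turn [ 0.001 -0.     0.001] | shift in final axes [ 0.11 -0.09  4.56] j [ 0.09  0.8   0.92  1.41 -0.64  1.25  0.38] F [0.7 0.2 0.6]
```

```bash
python3 -m jog '[[0.1,-0.08,1.5,0,0,0,1],[0,0,1.5,0,0,0,1],[0,0,1.5,0,0,0,1],[0,0,0,0,0,0,1],[0,0,0,0,0,0,0.7],[0,0,0,0,0,0,-1],[0,0,0,0,0,0,-1],[0,0,0,0,0,0,-1],[0,0,0,0,0,0,-1],[0,0,0,0,0,0,-1]]' 25; python3 plan.py 0.529 -0.468 0.046 -39; python3 -m jog '[[0,0,-0.5,0,0,0,-1],[0,0,-1,0,0,0,-1],[0,0,-1,0,0,0,-1],[0,0,0,0,0,0,-1]]'
```

```text
time: 38.28
ee_pos: [0.5286, -0.468, 0.0456]
eef_rot: [0.902, 0.431, 0.0, -0.0]
ft_force: [-0.3, 1.2, 4.3]
width: 0.0659
t 38.3 pos [ 0.5286 -0.468   0.0456] w 0.0659 yaw -39.0 tilt 0.02 | shift cm [ 0.03  0.03 -0.04] turn [-0.    -0.     0.001] | shift in final axes [ 0.03  0.03 -0.04] j [ 0.1   0.84  0.89  1.44 -0.68  1.18  0.4 ] F [-0.3  1.2  4.3]
time: 38.78
ee_pos: [0.5289, -0.4683, 0.0715]
eef_rot: [0.902, 0.431, 0.0, 0.0]
ft_force: [0.2, 0.9, -1.8]
width: 0.0656
```

```bash
python3 -m jog '[[0,0,-3,0,0,0,-1],[0,0,-4,0,0,0,-1],[0,0,-4,0,0,0,-1],[0,0,-1.5,0,0,0,-1],[1.4,-3.6,0,0,0,0,-1],[1.4,-3.6,0,0,0,0,-1],[1.4,-3.6,0,0,0,0,-1],[1.4,-3.6,0,0,0,0,-1],[1.4,-3.6,0,0,0,0,-1],[0,0,0,0,0,0,-1]]'; python3 plan.py 0.407 -0.255 0.2 -39
```

```text
time: 40.02
ee_pos: [0.4325, -0.2964, 0.1939]
eef_rot: [0.901, 0.433, 0.001, -0.002]
ft_force: [0.1, -0.1, -2.1]
width: 0.0659
t 40.0 pos [ 0.4325 -0.2964  0.1939] w 0.0659 yaw -38.7 tilt 0.27 | shift cm [ 1.64 -4.58 -0.59] turn [-0.004 -0.003  0.006] | shift in final axes [ 1.61 -4.59 -0.61] j [-0.54  0.29  1.25  1.82 -0.29  1.24  0.11] F [ 0.1 -0.1 -2.1]
```

```bash
python3 -m jog '[[0.8,-2.3,0,-0.004,-0.003,0,-1],[0.8,-2.2,0,0,0,0,-1],[0,0,0,0,0,0,-1],[0,0,0,0,0,0,-1]]'; python3 plan.py 0.407 -0.255 0.1167 -39; python3 - <<'E'
from bench import r
from h import *
c=grab(r,"wrist","19");grab(r,"scene","19")
a=cv2.imread("pics/scene19.png");b=cv2.imread("pics/wrist19.png")
cv2.imwrite("pics/m19.png",np.hstack([cv2.resize(a[150:310,210:370],(400,400)),cv2.resize(b[130:390,200:460],(400,400))]))
E
```

```text
time: 40.52
ee_pos: [0.4081, -0.2599, 0.1954]
eef_rot: [0.902, 0.431, -0.0, 0.002]
ft_force: [0.8, 0.7, -2.0]
width: 0.0658
t 40.5 pos [ 0.4081 -0.2599  0.1954] w 0.0658 yaw -38.9 tilt 0.27 | shift cm [ 0.33 -0.43  7.87] turn [0.004 0.002 0.001] | shift in final axes [ 0.31 -0.4   7.87] j [-0.79  0.01  1.3   1.92 -0.01  1.21 -0.17] F [ 0.8  0.7 -2. ]
```

View pics/m19.png

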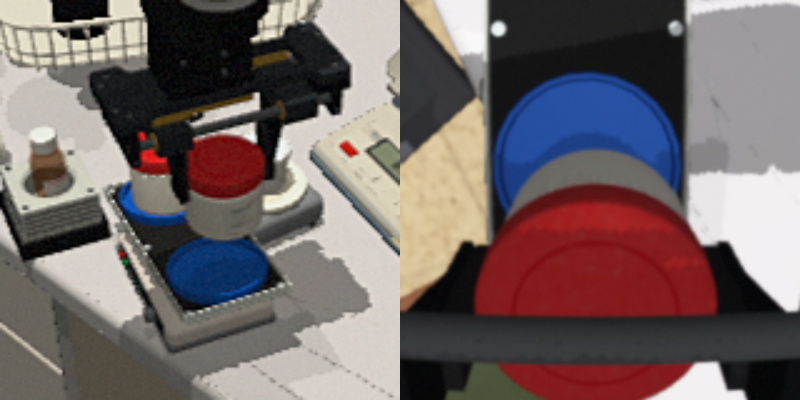

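```bash
python3 -m jog '[[0.35,-0.42,0,0.003,0.002,0,-1],[0,0,1.5,0,0,0,-1],[0,0,1.5,0,0,0,-1],[0,0,1.5,0,0,0,-1],[0,0,0,0,0,0,-1],[0,0,0,0,0,0,-1]]'; python3 plan.py 0.4085 -0.253 0.1167 -39; python3 - <<'E'
from bench import r
from h import *
c=grab(r,"wrist","20");im=c["frame"][:,:,::-1].copy();t=np.linspace(0,2*np.pi,60)
u=np.array([.63,.777,0]);w=np.array([.777,-.63,0])
ce=np.array([.449,-.203,.054]);a8=np.radians(8)
uu=u*np.cos(a8)-np.array([0,0,1])*np.sin(a8);nn=np.array([0,0,1])*np.cos(a8)+u*np.sin(a8)
for sg in(1,-1):
    q=np.array([proj(c,ce+uu*(sg*.067)+nn*.024+.045*(np.cos(a)*uu+np.sin(a)*w)) for a in t]);cv2.polylines(im,[np.round(q*16).astype(np.int32)],True,(0,255,0),1,cv2.LINE_AA,4)
cv2.imwrite("pics/m20.png",cv2.resize(im[40:400,170:490],None,fx=1.6,fy=1.6))
E
```

```text
time: 41.38
ee_pos: [0.4066, -0.2547, 0.1507]
eef_rot: [0.903, 0.431, -0.001, 0.001]
ft_force: [-0.5, 0.5, -1.2]
width: 0.0659
t 41.4 pos [ 0.4066 -0.2547  0.1507] w 0.0659 yaw -39.0 tilt 0.10 | shift cm [0.26 0.04 3.4 ] turn [0.001 0.002 0.   ] | shift in final axes [0.25 0.04 3.4 ] j [-0.71  0.14  1.28  1.98 -0.15  1.12 -0.05] F [-0.5  0.5 -1.2]
```

View pics/m20.png

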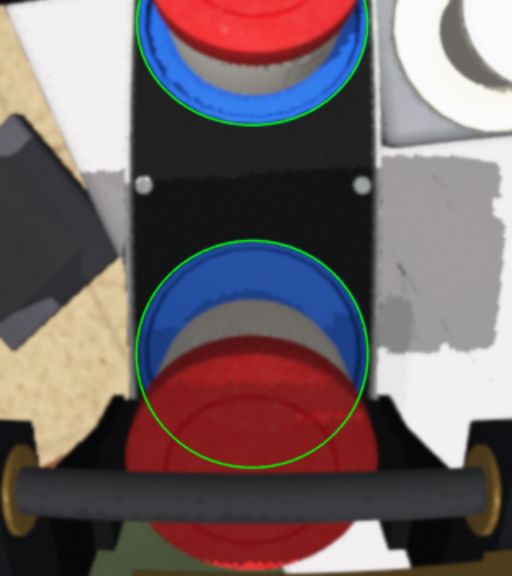

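```bash
python3 -m jog '[[0.08,0,0.8,0,0,0,-1],[0,0,0.8,0,0,0,-1],[0,0,0.5,0,0,0,-1],[0,0,0.4,0,0,0,-1],[0,0,0.4,0,0,0,-1],[0,0,0,0,0,0,-1]]'; python3 plan.py 0.4068 -0.2551 0.1167 -39
```

```text
time: 42.18
ee_pos: [0.407, -0.2537, 0.1211]
eef_rot: [0.902, 0.431, -0.0, 0.0]
ft_force: [-1.6, 1.3, 0.1]
width: 0.0656
t 42.2 pos [ 0.407  -0.2537  0.1211] w 0.0656 yaw -39.0 tilt 0.06 | shift cm [-0.12  0.07  0.44] turn [0.    0.001 0.   ] | shift in final axes [-0.12  0.07  0.44] j [-0.64  0.22  1.22  2.02 -0.24  1.06  0.02] F [-1.6  1.3  0.1]
```

```bash
python3 -m jog '[[-0.1,0.05,0.2,0,0,0,-1],[0,0,0.2,0,0,0,-1],[0,0,0,0,0,0,-1]]'; python3 plan.py 0.4068 -0.2551 0.1167 -39; python3 - <<'E'
from bench import r
from h import *
c=grab(r,"wrist","21");im=c["frame"][:,:,::-1].copy();t=np.linspace(0,2*np.pi,60)
u=np.array([.63,.777,0]);w=np.array([.777,-.63,0]);ce=np.array([.449,-.203,.054])
for sg in(1,-1):
    q=np.array([proj(c,ce+u*(sg*.067)+[0,0,.024]+.045*(np.cos(a)*u+np.sin(a)*w)) for a in t]);cv2.polylines(im,[np.round(q*16).astype(np.int32)],True,(0,255,0),1,cv2.LINE_AA,4)
cv2.imwrite("pics/m21.png",cv2.resize(im[40:400,170:490],None,fx=1.6,fy=1.6))
E
```

```text
time: 42.55
ee_pos: [0.4069, -0.2547, 0.1172]
eef_rot: [0.902, 0.431, -0.0, 0.0]
ft_force: [0.3, -0.1, 0.0]
width: 0.0658
t 42.5 pos [ 0.4069 -0.2547  0.1172] w 0.0658 yaw -39.0 tilt 0.05 | shift cm [-0.03  0.01  0.05] turn [0.    0.001 0.001] | shift in final axes [-0.03  0.01  0.05] j [-0.62  0.23  1.21  2.02 -0.25  1.05  0.03] F [ 0.3 -0.1  0. ]
```

View pics/m21.png

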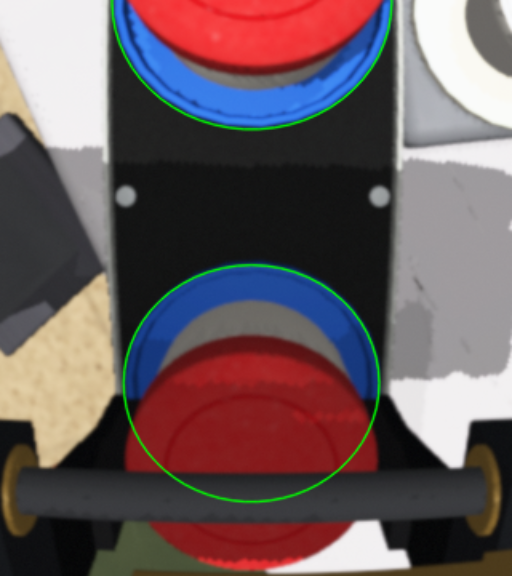

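```bash
python3 -m jog '[[0,0,0.05,0,0,0,-1],[0,0,0,0,0,0,0.6],[0,0,0,0,0,0,0.65],[0,0,0,0,0,0,0.75],[0,0,0,0,0,0,1],[0,0,0,0,0,0,1],[0,0,0,0,0,0,1]]'; python3 -m jog '[[0,0,-0.7,0,0,0,1],[0,0,-2,0,0,0,1],[0,0,-4,0,0,0,1],[0,0,-4,0,0,0,1],[0,0,-4,0,0,0,1],[0,0,0,0,0,0,1]]'; python3 plan.py 0.38 -0.36 0.27 -39; python3 - <<'E'
from bench import r
from h import *
c=grab(r,"wrist","22");im=c["frame"][:,:,::-1].copy();t=np.linspace(0,2*np.pi,60)
u=np.array([.63,.777,0]);w=np.array([.777,-.63,0]);ce=np.array([.449,-.203,.054])
for sg in(1,-1):
  for h,rad in((.024,.045),(.079,.034)):
    q=np.array([proj(c,ce+u*(sg*.067)+[0,0,h]+rad*(np.cos(a)*u+np.sin(a)*w)) for a in t]);cv2.polylines(im,[np.round(q*16).astype(np.int32)],True,(0,255,0),1,cv2.LINE_AA,4)
cv2.imwrite("pics/m22.png",cv2.resize(im[0:350,130:530],None,fx=1.6,fy=1.6))
E
```

```text
time: 43.48
ee_pos: [0.4068, -0.2547, 0.1167]
eef_rot: [0.902, 0.431, -0.0, 0.0]
ft_force: [0.5, -0.5, -0.2]
width: 0.0864
time: 44.22
ee_pos: [0.4081, -0.2553, 0.2663]
eef_rot: [0.902, 0.431, 0.002, 0.001]
ft_force: [0.4, -0.3, -1.2]
width: 0.0872
t 44.2 pos [ 0.4081 -0.2553  0.2663] w 0.0872 yaw -39.0 tilt 0.30 | shift cm [-9.91  4.4  -0.39] turn [ 0.004 -0.003  0.001] | shift in final axes [-9.9   4.4  -0.37] j [-0.81 -0.18  1.19  1.82  0.17  1.38 -0.34] F [ 0.4 -0.3 -1.2]
```

View pics/m22.png

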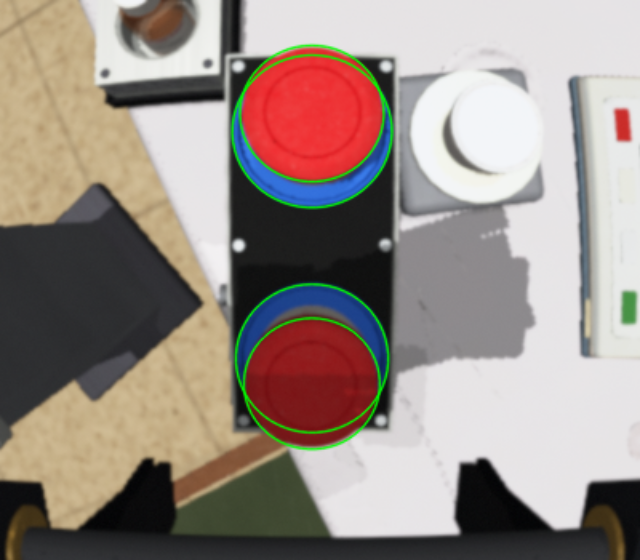

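```bash
python3 -m jog '[[-2.5,1.5,-0.5,0,0,0,1],[-3,1.5,-0.5,0,0,0,1],[-3,1.5,-0.5,0,0,0,1],[-3,1.5,-0.5,0,0,0,1],[-3,1.5,0,0,0,0,1],[0,0,0,0,0,0,1],[0,0,0,0,0,0,1]]'; python3 plan.py 0.38 -0.36 0.27 -39; python3 - <<'E'
from bench import r
from h import *
u=np.array([.63,.777,0]);w=np.array([.777,-.63,0]);ce=np.array([.449,-.203,.054]);t=np.linspace(0,2*np.pi,60)
ims=[]
for n,(x0,y0,x1,y1) in(("scene",(180,170,360,320)),("top",(190,160,370,310)),("wrist",(0,0,640,480))):
    c=grab(r,n,"23");im=cv2.resize(c["frame"][y0:y1,x0:x1,::-1],None,fx=4,fy=4) if n!="wrist" else c["frame"][:,:,::-1].copy();k=4 if n!="wrist" else 1
    cv2.imwrite(f"pics/{n}23c.png",im)
    for sg in(1,-1):
      for h,rad in((.024,.045),(.079,.034)):
        q=(np.array([proj(c,ce+u*(sg*.067)+[0,0,h]+rad*(np.cos(a)*u+np.sin(a)*w)) for a in t])-[x0,y0]+.5)*k;cv2.polylines(im,[np.round(q*16).astype(np.int32)],True,(0,255,0),1,cv2.LINE_AA,4)
    cv2.imwrite(f"pics/{n}23d.png",im)
E
```

```text
time: 45.15
ee_pos: [0.3737, -0.4142, 0.2831]
eef_rot: [0.903, 0.43, -0.001, -0.0]
ft_force: [0.2, -0.1, 0.8]
width: 0.0871
t 45.1 pos [ 0.3737 -0.4142  0.2831] w 0.0871 yaw -39.0 tilt 0.11 | shift cm [ 4.61 -2.92  1.3 ] turn [-0.001  0.001 -0.   ] | shift in final axes [ 4.61 -2.92  1.31] j [-0.25  0.32  1.24  1.61 -0.3   1.43  0.34] F [ 0.2 -0.1  0.8]
```

View pics/scene23d.png

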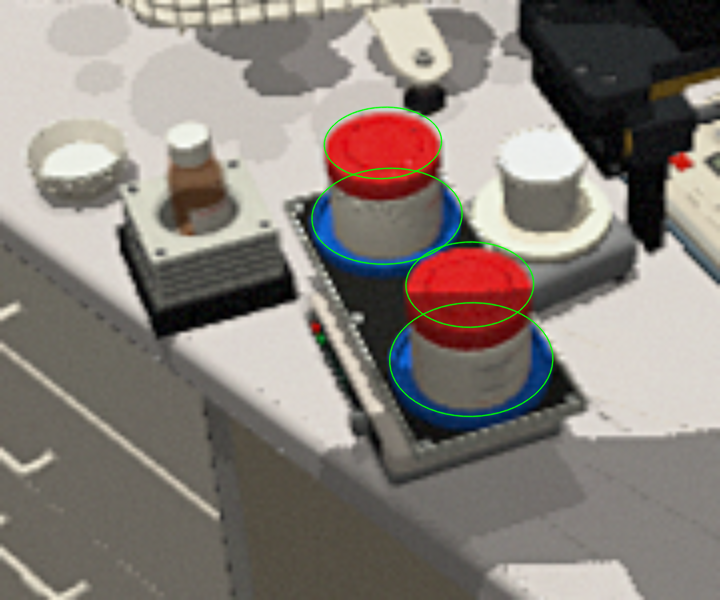

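View pics/top23d.png

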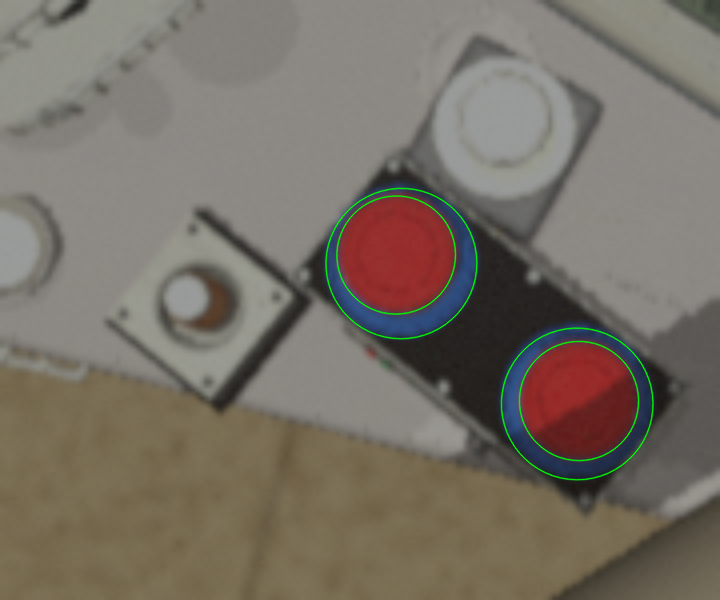

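View pics/wrist23d.png

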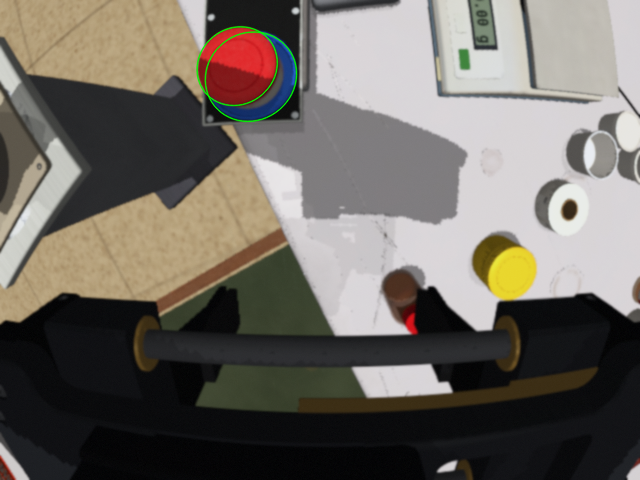

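View pics/scene23c.png

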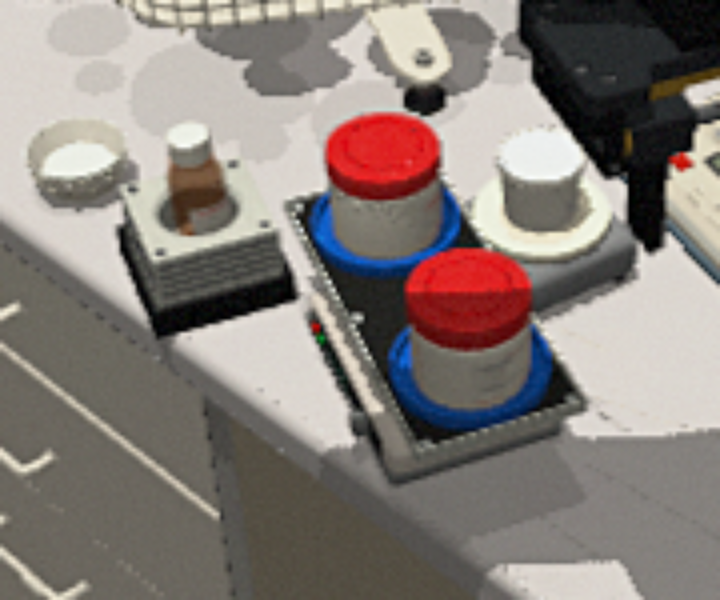

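```bash
python3 - <<'E'
from bench import r
print(r.close_job());print(r.read_state()["time"])
E
```

```text
the job is handed in; nothing more can be done
None
the job is handed in; nothing more can be done
```

The job is handed in, finished at about 45 s of the 120 s allowed. I loaded the amber bottle first, then the white pot, then the two red-lidded jars (left ring, then right).

What the last pictures from the scene and top cameras showed:
- **Bottle:** it stands upright in the cooling block's well.
- **Pot:** it sits upright in the middle of the stirrer's white plate.
- **Jars:** both stand upright inside their blue rings, within about 1–2 mm of centre.
- **Platform:** it tipped left under the first jar, and after the second its rings and lids lined up with the outlines computed for level.
- **Gripper:** it was open and well clear of everything when I handed in.
- **Things left alone:** the red-capped bottle, the weighing dishes and the yellow jar still appear in their places. I judged that by eye only and did not re-measure them.

- **Scene-camera offset:** the scene camera's outlines sat about 1–2 pixels off those of the other cameras throughout, within its stated calibration.
- **Wrist forces:** the highest reading was about 14 N, while lowering the first jar tipped the platform. Closing on the jars gave 4–7 N. All are well under the 120 N wrist limit.

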